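Pack glass balls in the transport pot and screw its lid home

ROBOT

A 6-joint arm with a two-finger parallel gripper is mounted at the origin on the work surface. World frame = base frame: x ahead of the robot, y to its left, z up, the work surface at z = 0. Lengths are in m, angles in degrees, forces in N, time in s.
With the tool pointing down it reaches from about 0.375 to 0.925 m from the base axis. Payload 5.7 kg.
Tool frame: the origin (TCP) lies between the finger pads, 19 mm behind the fingertips; this is the grasp point; z points along the fingers, y is the line along which they close (so a half turn about z gives the same grasp; the last joint's range is limited). The gripper opens to 88 mm and grips with 3 to 60 N. Pads are 20 mm wide; open, the fingers measure 115 mm over their backs; the gripper's body (75 mm by 178 mm) begins 61 mm behind the grasp point.
Start: joints at [58.092, 20.558, 86.54, -0, 72.909, -6.595], TCP at [0.257, 0.542, 0.241] pointing down, gripper open.
Joint ranges: [-170.27, 170.27], [-57.76, 135], [12.27, 136.19], [-55.21, 235.2], [11.17, 155.16], [-170.74, 170.74]. Speed limits (degrees/s): [136.94, 136.94, 180, 180, 180, 180].

INTERFACE

Orientations are given as [roll, pitch, yaw] about the fixed x, y, z axes, in that order (R = Rz(yaw) Ry(pitch) Rx(roll)).
In Python, from rig import monitor, snapshot, order gives the robot as it stands. The module is installed in compiled form; this text tells all that it offers.
- The arm moves only by the tool send_rows, never from a script. Its arguments are lists of equal length, an entry for each row: "rotation": the turn, a rotation vector about the tool's x, y, z in units of 6 degrees (1.0 is 6 degrees), a list of three; "xyz": the shift along the tool's x, y, z in cm, a list of three; "fingers": the opening, from -1 (shut) to 1 (fully open). A call has 1 to 12 rows; each row is the pose to reach, as a shift and turn from the pose commanded when the call began, along the tool's axes at that moment; what a row does not reach only later rows make up. A row lasts 1/12 s, in which the tool goes at most 41.7 mm and 7.16 degrees, less where a joint would pass 70% of its speed; a pose out of reach is approached as far as the arm can. A call with a gripper value outside its range is refused whole. The fingers move at their own pace and stop on an object; "newtons" is the grip in N (left out, the last holds). Time passes only in rows, so rows that repeat a pose let the fingers close. It gives the time, the measured TCP pose, the force, the opening and the grip force at its end, in the units of the state.
- monitor.get_state(): the state, without advancing time (a new reading comes with each control period).
- snapshot(name): name is "scene" or "top" or "wrist"; returns a dict with "frame" (480x640x3 uint8, red, green, blue), "fx", "fy", "cx", "cy" (pixels), "pose" (4x4, takes a point from camera to world coordinates). Camera axes: x right, y down, z forward; pixel columns grow to the right and rows downward; lengths in m; the calibration is good to about 2 mm. A picture is of the moment at which its call begins. There is no depth.
- order.sign_off(): hands the job in; it is judged then, once.
The state is a dict: "time": time; "qpos": joint angles; "joint_vel": joint speeds; "tau": joint torques, N m; "ee_pos": TCP position; "tool_rot": TCP orientation; "wrist_force": force on the tool from outside, world axes, zero at the start; "moment": the same for the moment, N m; "grip_width": opening from 0.0 (shut) to 1.0 (fully open); "grip_force": force on a finger pad.
Only numpy, scipy, OpenCV 4.12 (cv2) and the standard library are available. Lean on these libraries where they do the work, as an engineer would, in place of code of your own. Each camera call takes 0.05 s, during which the arm holds its last target. There are 200 camera calls.

TASK

Lower every glass ball on the blue pad gently, without dropping or knocking it, into the transport pot, one ball to a blue socket. Then set the screw lid on the pot, find the thread starts by turning it backward (counter-clockwise) until it drops in, and screw it forward (clockwise) fully home to its stop. Leave the other things on the bench where they are.

Things in the scene. Friction and masses are not known exactly. Their poses are not given: they have to be found in the camera images.
- pot: Transport pot: grey aluminium, round, upright, open at the top, fixed to the bench. Origin on its axis at bench level, z up. Inner radius 72 mm, outer radius 76 mm, inner floor 5 mm above the bench, rim 71 mm. Blue socket frames on the inner floor (see pocket0). A brass and steel thread collar runs round its outside (see rim).
- rim (a point): Centre of the pot's mouth, 71 mm above the bench. Outside the pot, 37 to 65 mm above the bench and 77 to 86 mm from the axis, runs a coarse two-start right-hand thread; at what angle its two starts lie (half a turn apart) differs each time and is not given by any pose.
- pocket0 (a point): Centre of socket 0 of 4 inside the pot: a square blue frame, 22 mm inside, 3 mm high, 4 mm thick, on the pot's inner floor, 36 mm from the pot's axis at 0 degrees from the pot's x axis. This point is 17 mm above the inner floor, where the centre of a ball seated there lies.
- pocket1 (a point): Centre of socket 1 of 4 inside the pot: a square blue frame, 22 mm inside, 3 mm high, 4 mm thick, on the pot's inner floor, 36 mm from the pot's axis at 90 degrees from the pot's x axis. This point is 17 mm above the inner floor, where the centre of a ball seated there lies.
- pocket2 (a point): Centre of socket 2 of 4 inside the pot: a square blue frame, 22 mm inside, 3 mm high, 4 mm thick, on the pot's inner floor, 36 mm from the pot's axis at 180 degrees from the pot's x axis. This point is 17 mm above the inner floor, where the centre of a ball seated there lies.
- pocket3 (a point): Centre of socket 3 of 4 inside the pot: a square blue frame, 22 mm inside, 3 mm high, 4 mm thick, on the pot's inner floor, 36 mm from the pot's axis at 270 degrees from the pot's x axis. This point is 17 mm above the inner floor, where the centre of a ball seated there lies.
- lid: Screw lid, loose, about 350 g: black disc 182 mm across, 26 to 32 mm above the origin, with a skirt down to the origin's level. Starts right way up on the bench. Origin at the centre of its underside, z up. A plug of radius 70 mm with a tapered foot, as deep as the skirt, goes into the pot's mouth. Two lugs inside the skirt, at the lid's +x and -x, run in the thread.
- lid_grip (a point): On the lid's axis 54 mm above its origin, in the orange bar handle on top of the disc: 60 mm long along the lid's x, 16 mm wide, 32 to 68 mm above the lid's origin. TCP height for gripping it across its width (disc top 22 mm below). Turns easily, under 0.5 N m; between loosely closed fingers the lid also sinks by its own weight.
- lid_foot (a point): Same point as the lid's origin. Its height over the pot's origin: 54 to 65 mm with the lugs on top of the thread (clockwise then stops at the thread's end; counter-clockwise rises 6 mm at most and, within half a turn, drops into the starts: 50 to 52 mm, with a stop there). From the starts about 160 degrees clockwise to a hard stop draw it down to 45 mm, disc on the rim: fully home.
- ball0_center (a point): Centre of glass ball 0 (clear glass, 34 mm diameter, 52 g), lying on the blue pad (3 mm thick, 270 x 250 mm) at the start. None all the time if this ball is absent.
- ball1_center (a point): Centre of glass ball 1 (green glass, 34 mm diameter, 52 g), lying on the blue pad (3 mm thick, 270 x 250 mm) at the start. None all the time if this ball is absent.
- ball2_center (a point): Centre of glass ball 2 (clear glass, 34 mm diameter, 52 g), lying on the blue pad (3 mm thick, 270 x 250 mm) at the start. None all the time if this ball is absent.
- ball3_center (a point): Centre of glass ball 3 (green glass, 34 mm diameter, 52 g), lying on the blue pad (3 mm thick, 270 x 250 mm) at the start. None all the time if this ball is absent.
- objective: Bystander: small brass microscope objective standing upright, 30 mm across, 45 mm tall; origin under its centre.
- eyepiece: Bystander: small black eyepiece standing upright, 32 mm across, 44 mm tall; origin under its centre.
- brush: Bystander: flat dusting brush, steel and wood, 150 mm long, lying; origin near its middle.
- thumbscrew: Bystander: steel thumbscrew standing on its head, 26 mm across, 32 mm tall; origin under its centre.
- slidebox: Bystander: wooden slide box 85 x 30 x 28 mm; origin under its centre.
Mind the look-alikes: they are no part of the job. Leave any purple look-alike of the part that bears ball3_center alone.

How it is judged (in metres and radians):
On the way, in this order (a step that is already met when the one before it is completed fails the run):
1. every ball lies in a socket of the pot ((horizontal distance between ball0_center and pocket0 below 0.009 m or horizontal distance between ball0_center and pocket1 below 0.009 m or horizontal distance between ball0_center and pocket2 below 0.009 m or horizontal distance between ball0_center and pocket3 below 0.009 m) and z of each of ball0_center, ball1_center, ball2_center, ball3_center in the frame of pot below 0.027 m and (horizontal distance between ball1_center and pocket0 below 0.009 m or horizontal distance between ball1_center and pocket1 below 0.009 m or horizontal distance between ball1_center and pocket2 below 0.009 m or horizontal distance between ball1_center and pocket3 below 0.009 m) and (horizontal distance between ball2_center and pocket0 below 0.009 m or horizontal distance between ball2_center and pocket1 below 0.009 m or horizontal distance between ball2_center and pocket2 below 0.009 m or horizontal distance between ball2_center and pocket3 below 0.009 m) and (horizontal distance between ball3_center and pocket0 below 0.009 m or horizontal distance between ball3_center and pocket1 below 0.009 m or horizontal distance between ball3_center and pocket2 below 0.009 m or horizontal distance between ball3_center and pocket3 below 0.009 m)), for 0.3 s.
2. the lid, level on the pot, has dropped into the thread starts (z of lid in the frame of pot below 0.053 m and horizontal distance between lid and pot below 0.006 m and angle between lid's own z axis and vertical below 0.06 rad), for 0.2 s.
3. the lid is screwed fully home (z of lid in the frame of pot below 0.0465 m and horizontal distance between lid and pot below 0.006 m and angle between lid's own z axis and vertical below 0.06 rad), for 0.3 s.
At the end, for the whole second after the job is handed in: Every ball present lies in a socket of the pot (centre within 9 mm of a socket's centre seen from above and less than 27 mm above the pot's origin); the lid sits on the pot, centred within 6 mm, level within 0.06 rad, less than 46.5 mm above the pot's origin (fully home: 45 mm), at rest (all of step 1 and all of step 3 and linear speed of lid below 0.02 m/s); the robot touches nothing.
It fails at once if a glass ball strikes or is pressed on the pot with more than 15 N (contact force between any of ball0, ball1, ball2, ball3 and pot above 15 N).
It fails at once if a glass ball is dropped: it moves faster than 0.5 m/s inside the pot ((horizontal distance between ball0_center and pot below 0.07 m and z of ball0_center in the frame of pot below 0.06 m and linear speed of ball0 above 0.5 m/s) or (horizontal distance between ball1_center and pot below 0.07 m and z of ball1_center in the frame of pot below 0.06 m and linear speed of ball1 above 0.5 m/s) or (horizontal distance between ball2_center and pot below 0.07 m and z of ball2_center in the frame of pot below 0.06 m and linear speed of ball2 above 0.5 m/s) or (horizontal distance between ball3_center and pot below 0.07 m and z of ball3_center in the frame of pot below 0.06 m and linear speed of ball3 above 0.5 m/s)).
It fails at once if a bystander is moved by more than 30 mm (distance of any of objective, eyepiece, brush, thumbscrew, slidebox from where it was at the start of the episode above 0.03 m).
Of ball0, ball1, ball2, ball3 only 3 to 4 are there at a start; the rules pass over those that are not, and their reading is None.
At some moment in a run one of lid may be knocked a few centimetres aside while the robot is not near it.
It also fails if it takes over 210 s, if anything falls off the work surface, if the arm or the gripper's body presses on something with over 40 N, if the wrist force passes 120 N, or if a joint passes its speed limit or range.

## Working session

There is one attempt and no reset: what is moved stays moved. The work goes in short steps, Python scripts to look and compute and a tool call to move; the robot and the scene stay as the last step left them, time stands still between calls to the robot, and variables do not carry over. Pictures are saved under pics/ and viewed, at most 14 in all, crops included, and the job is handed in when it is done.

Besides the shell and the picture viewer there is one more tool, called after ">>>" by a JSON object that holds its "op" and its "data". send_rows: Moves the arm, as the interface text tells. Its arguments: {"type":"object","properties":{"rotation":{"type":"array","items":{"type":"array","items":{"type":"number"}}},"xyz":{"type":"array","items":{"type":"array","items":{"type":"number"}}},"fingers":{"type":"array","items":{"type":"number"}},"newtons":{"type":"number"}},"required":["rotation","xyz","fingers"]}

```bash
mkdir -p pics
cat > h.py <<'E'
import numpy as np, cv2
from rig import monitor, snapshot, order
from scipy.spatial.transform import Rotation as R
def snap(n,f):
    s=snapshot(n); cv2.imwrite('pics/'+f+'.png',cv2.cvtColor(s['frame'],cv2.COLOR_RGB2BGR)); 
    np.savez('pics/'+f+'.npz',**s); return s
def ray(s,u,v,z):
    d=s['pose'][:3,:3]@np.array([(u-s['cx'])/s['fx'],(v-s['cy'])/s['fy'],1.]); o=s['pose'][:3,3]
    return o+d*(z-o[2])/d[2]
def proj(s,p):
    c=s['pose'][:3,:3].T@(np.array(p)-s['pose'][:3,3]); return np.array([c[0]/c[2]*s['fx']+s['cx'],c[1]/c[2]*s['fy']+s['cy']])
def st():
    t=monitor.get_state(); print({k:np.round(t[k],3).tolist() for k in ['time','qpos','ee_pos','tool_rot','wrist_force','moment','grip_width','grip_force']}); return t
E
python3 - <<'E'
from h import *
st()
for n in ['top','scene']:
    s=snap(n,n+'0'); print(n,np.round(s['pose'],3).tolist(),s['fx'],s['cx'],s['cy'])
E
```

```text
{'time': 0.0, 'qpos': [58.092, 20.598, 86.598, -0.001, 72.91, -6.595], 'ee_pos': [0.256, 0.542, 0.241], 'tool_rot': [-179.895, -0.011, 154.687], 'wrist_force': [-0.247, -0.507, -0.056], 'moment': [-0.029, -0.029, 0.034], 'grip_width': 1.003, 'grip_force': 0.0}
top [[-0.014, -0.992, 0.124, 0.403], [-1.0, 0.013, -0.009, 0.037], [0.007, -0.125, -0.992, 1.258], [0.0, 0.0, 0.0, 1.0]] 446.63173859793545 321.92394236861594 239.3408356501759
scene [[-0.757, 0.535, -0.376, 1.044], [0.654, 0.627, -0.424, 0.562], [0.009, -0.567, -0.824, 1.079], [0.0, 0.0, 0.0, 1.0]] 596.1256242575388 320.2671129881749 245.85852623319565
```

View pics/top0.png

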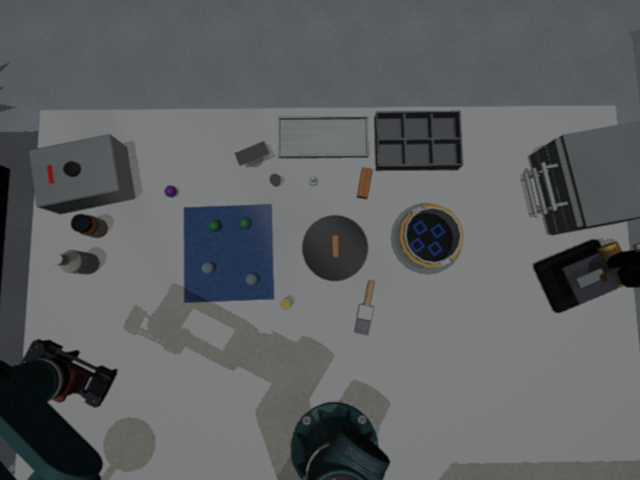

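View pics/scene0.png

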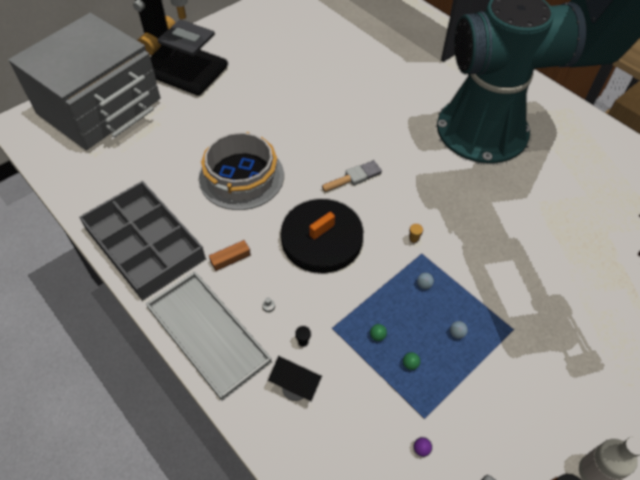

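The top view shows two green balls (~(214,226), (246,224)), two clear (~(208,268), (251,280)) on the pad, the lid at (335,247), and the pot at (431,236). The scene view agrees. I'll measure them now.

```bash
cat > meas.py <<'E'
from h import *
def blobs(m,amin):
    n,l,a,c=cv2.connectedComponentsWithStats(m.astype(np.uint8)*255); return [(c[i],a[i,4],a[i]) for i in range(1,n) if a[i,4]>=amin],l
if __name__=='__main__':
  for n in ['top0','scene0']:
    s=np.load('pics/%s.npz'%n); f=s['frame']; h=cv2.cvtColor(f,cv2.COLOR_RGB2HSV); H,S,V=[h[...,i].astype(int) for i in range(3)]
    print(n)
    for nm,m,z in [('green',(H>45)&(H<90)&(S>110)&(V>40),.020),('orange',(H<15)&(S>150)&(V>100),.068),('sock',(H>98)&(H<118)&(S>150)&(V>100),.0065)]:
        for c,a,b in blobs(m,8)[0]: print(nm,np.round(c,1),a,b[:4],np.round(ray(s,*c,z),4))
    # clear: unsaturated in pad
    pad=cv2.morphologyEx(((H>98)&(H<125)&(S>80)).astype(np.uint8),cv2.MORPH_OPEN,np.ones((5,5)))
    cs,_=cv2.findContours(pad,cv2.RETR_EXTERNAL,2); c=max(cs,key=cv2.contourArea); hull=np.zeros_like(pad); cv2.fillConvexPoly(hull,cv2.convexHull(c),1)
    hull=cv2.erode(hull,np.ones((5,5)))
    for c,a,b in blobs((hull>0)&(S<90),15)[0]: print('clear',np.round(c,1),a,b[:4],np.round(ray(s,*c,.02),4))
    # lid disc
    for c,a,b in blobs((V<75)&(S<100),1500)[0]: print('dark',np.round(c,1),a,b[:4],np.round(ray(s,*c,.032),4))
E
python3 meas.py
python3 - <<'E'
from h import *
s=np.load('pics/top0.npz'); a=cv2.cvtColor(s['frame'],cv2.COLOR_RGB2BGR)
A=cv2.resize(a[195:275,385:475],None,fx=6.6,fy=6.6,interpolation=2)
cv2.imwrite('pics/c1.png',A)
s=snap('wrist','w0'); print(np.round(s['pose'],3).tolist())
E
```

```text
top0
green [243.9 222.8] 99 [239 218  11  11] [0.608  0.2438 0.02  ]
green [213.2 224.9] 97 [208 220  11  11] [0.6032 0.3296 0.02  ]
orange [ 49.6 173.9] 67 [ 47 165   6  18] [0.7416 0.7651 0.068 ]
orange [364.4 182.3] 219 [359 169  12  28] [ 0.708 -0.092  0.068]
clear [264.4 210.4] 40 [260 208   9   7] [0.6427 0.1864 0.02  ]
clear [207.4 267.4] 110 [202 262  12  12] [0.4843 0.3435 0.02  ]
clear [251.2 278.8] 106 [246 274  12  11] [0.4512 0.2223 0.02  ]
dark [417.6 140.6] 5007 [374 111  89  60] [ 0.8372 -0.2504  0.032 ]
dark [ 29.1 275.3] 8778 [  0 131 118 349] [0.4684 0.8254 0.032 ]
dark [102.6 186. ] 1781 [ 38 135  97  79] [0.7152 0.6373 0.032 ]
dark [559.6 190.7] 2900 [529 135 111 100] [ 0.6864 -0.6449  0.032 ]
dark [434.9 233.7] 1531 [406 209  54  53] [ 0.5688 -0.2878  0.032 ]
dark [334.7 247.8] 3181 [303 216  65  65] [ 0.5331 -0.0089  0.032 ]
dark [580.1 275.1] 3466 [533 239 107  74] [ 0.4488 -0.6825  0.032 ]
dark [340.5 443.1] 2463 [290 402 100  78] [ 0.0192 -0.0155  0.032 ]
scene0
green [378.  332.1] 223 [370 324  17  17] [0.6097 0.2459 0.02  ]
green [411.  360.6] 236 [403 352
[... 246 characters left out ...]
.7 171.1] 58 [220 166  15  11] [ 0.5836 -0.2985  0.0065]
sock [252.3 173.2] 12 [250 172   6   4] [ 0.5413 -0.2535  0.0065]
clear [425.1 280.5] 212 [417 273  17  16] [0.453  0.2243 0.02  ]
clear [458.3 329.4] 239 [450 321  18  18] [0.4852 0.3447 0.02  ]
dark [129.6  80.2] 9617 [ 10   0 217 150] [ 0.6027 -0.7007  0.032 ]
dark [508.9  45.4] 6662 [437   0 203 164] [-0.2752 -0.1483  0.032 ]
dark [141.9 216.6] 2136 [ 82 183 118  69] [ 0.8143 -0.2905  0.032 ]
dark [321.4 237.1] 4313 [281 200  82  73] [0.5501 0.0075 0.032 ]
dark [167.2 379.8] 4207 [ 71 241 183 239] [0.977  0.0668 0.032 ]
[[0.428, 0.876, 0.22, 0.196], [0.904, -0.415, -0.105, 0.57], [-0.001, 0.244, -0.97, 0.384], [0.0, 0.0, 0.0, 1.0]]
```

View pics/c1.png

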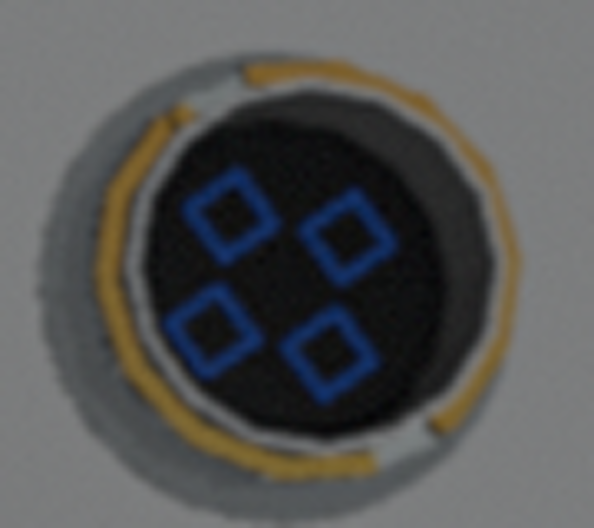

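The crop shows four sockets at (232,217), (349,237), (330,353), (212,330), and steel gaps in the brass collar at (218,97) and (405,447), which are the starts.

Run:
```python
from h import *
s=np.load('pics/top0.npz')
P=np.array([ray(s,u/6.6+385-.42,v/6.6+195-.42,.0075)[:2] for u,v in [(232,217),(349,237),(330,353),(212,330)]])
c=P.mean(0); print('pot',c,P,np.hypot(*(P-c).T),np.degrees(np.arctan2(*(P-c).T[::-1])))
for u,v in [(218,97),(405,447)]:
    q=ray(s,u/6.6+385-.42,v/6.6+195-.42,.06)[:2]; print('start',q,np.hypot(*(q-c)),np.degrees(np.arctan2(*(q-c)[::-1])))
f=s['frame']; h=cv2.cvtColor(f[228:268,315:355],cv2.COLOR_RGB2HSV)
m=((h[...,0]<15)&(h[...,1]>120)).astype(np.uint8)
c=np.argwhere(m)[:,::-1]+[315,228]; r=cv2.minAreaRect(c.astype(np.float32)); print('handle',len(c),r,ray(s,*c.mean(0),.068))
b=cv2.boxPoints(r); print([ray(s,*x,.068).round(3).tolist() for x in b])
w=np.load('pics/w0.npz'); t=st(); T=np.eye(4);T[:3,:3]=R.from_euler('xyz',t['tool_rot'],degrees=True).as_matrix();T[:3,3]=t['ee_pos']
print('cam in tool',np.round(np.linalg.inv(T)@w['pose'],3).tolist(),w['fx'])
```

```text
pot [ 0.56120094 -0.27177539] [[ 0.59051919 -0.25205051]
 [ 0.58120732 -0.30199819]
 [ 0.53127239 -0.29156682]
 [ 0.54180485 -0.24148604]] [0.03533597 0.03624462 0.03588061 0.03596739] [  33.93207303  -56.49690829 -146.52375845  122.63387664]
start [ 0.63289862 -0.2361808 ] 0.08004706302196536 26.402272659619936
start [ 0.48699671 -0.30666745] 0.0819983184267648 -154.81630854354506
handle 80 ((335.0, 246.0), (20.0, 4.0), 90.0) [ 0.53607786 -0.00925651  0.068     ]
[[0.561, -0.004, 0.068], [0.561, -0.014, 0.068], [0.507, -0.013, 0.068], [0.507, -0.003, 0.068]]
{'time': 0.15, 'qpos': [58.092, 20.592, 86.585, 0.0, 72.909, -6.594], 'ee_pos': [0.256, 0.542, 0.241], 'tool_rot': [-179.915, -0.01, 154.686], 'wrist_force': [0.737, 0.623, 0.105], 'moment': [-0.065, 0.06, -0.014], 'grip_width': 0.998, 'grip_force': 0.0}
cam in tool [[-0.001, -0.97, -0.244, 0.066], [1.0, -0.001, 0.001, -0.0], [-0.001, -0.244, 0.97, -0.143], [0.0, 0.0, 0.0, 1.0]] 424.5861869949703
```

```bash
cat >> h.py <<'E'
def plan(wps,start=None):
    """wps: list of (x,y,z,yaw); prints shift(cm) and turn units in the tool frame of start"""
    if start is None:
        t=monitor.get_state(); p=np.array(t['ee_pos']); r=R.from_euler('xyz',t['tool_rot'],degrees=True)
    else: p=np.array(start[:3]); r=R.from_euler('xyz',[180,0,start[3]],degrees=True)
    for w in wps:
        g=R.from_euler('xyz',[180,0,w[3]],degrees=True)
        print(w,'xyz',np.round(r.inv().apply(np.array(w[:3])-p)*100,2).tolist(),'rot',np.round((r.inv()*g).as_rotvec(degrees=True)/6,3).tolist())
E
python3 - <<'E'
from h import *
plan([(.485,.344,.15,123.4),(.485,.344,.10,123.4)])
E
```

```text
(0.485, 0.344, 0.15, 123.4) xyz [-29.14, -8.1, 9.07] rot [-0.014, 0.002, 5.214]
(0.485, 0.344, 0.1, 123.4) xyz [-29.14, -8.09, 14.07] rot [-0.014, 0.002, 5.214]
```

>>> {"op": "send_rows", "data": {"rotation": [[0, 0, 5.21], [0, 0, 5.21], [0, 0, 5.21], [0, 0, 5.21], [0, 0, 5.21], [0, 0, 5.21], [0, 0, 5.21], [0, 0, 5.21], [0, 0, 5.21], [0, 0, 5.21], [0, 0, 5.21], [0, 0, 5.21]], "xyz": [[-29.14, -8.1, 9.07], [-29.14, -8.1, 9.07], [-29.14, -8.1, 9.07], [-29.14, -8.1, 9.07], [-29.14, -8.1, 9.07], [-29.14, -8.1, 9.07], [-29.14, -8.1, 9.07], [-29.14, -8.1, 9.07], [-29.14, -8.1, 9.07], [-29.14, -8.1, 9.07], [-29.14, -8.1, 9.07], [-29.14, -8.1, 9.07]], "fingers": [0.4, 0.4, 0.4, 0.4, 0.4, 0.4, 0.4, 0.4, 0.4, 0.4, 0.4, 0.4], "newtons": 6}}

```text
time: 1.15
ee_pos: [0.4844, 0.3455, 0.151]
tool_rot: [180.0, -0.0, 123.5]
wrist_force: [0.4, 0.3, 0.0]
grip_width: 0.704
grip_force: 0.0
```

Run:
```python
from h import *
st(); s=snap('wrist','w1')
for n,p in dict(C1=(.485,.344,.02),G2=(.6033,.33,.02),G1=(.609,.245,.02),C2=(.452,.2233,.02)).items(): print(n,proj(s,p))
```

```text
{'time': 1.15, 'qpos': [28.838, 25.454, 92.898, 0.025, 61.646, -4.67], 'ee_pos': [0.484, 0.346, 0.151], 'tool_rot': [179.997, -0.021, 123.497], 'wrist_force': [0.421, 0.279, 0.028], 'moment': [-0.054, 0.049, -0.008], 'grip_width': 0.704, 'grip_force': 0.0}
C1 [322.68124759 236.67757833]
G2 [450.8371538  341.81437461]
G1 [387.69152589 431.45702053]
C2 [190.76927738 349.06305695]
```

View pics/w1.png

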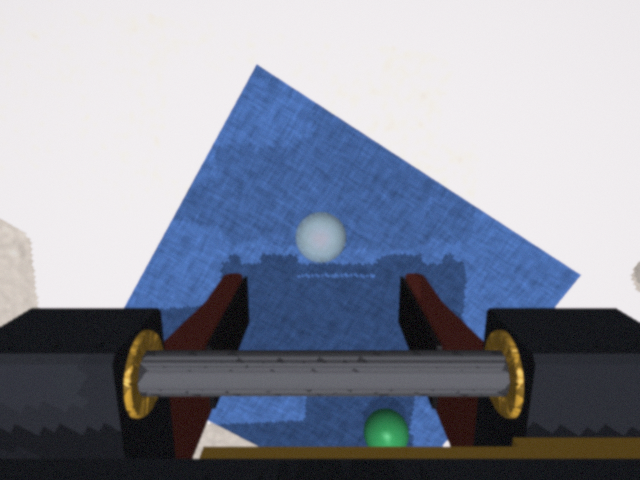

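The clear ball sits at (321,237), 1–2 px from the prediction, and a green one is at (386,430), also as predicted. Picking it now.

Run:
```python
from h import *
S={0:(.5913,-.2520),1:(.5414,-.2417),2:(.5311,-.2916),3:(.5810,-.3019)}
a=(.485,.344,.15,123.4)
plan([(.4847,.3441,.05,123.4),(.4847,.3441,.027,123.4)],a)
b=(.4847,.3441,.15,123.4)
plan([(*S[3],.15,123.4),(*S[3],.10,123.4)],b)
```

```text
(0.4847, 0.3441, 0.05, 123.4) xyz [0.02, -0.02, 10.0] rot [0.0, 0.0, 0.0]
(0.4847, 0.3441, 0.027, 123.4) xyz [0.02, -0.02, 12.3] rot [0.0, 0.0, 0.0]
(0.581, -0.3019, 0.15, 123.4) xyz [-59.23, -27.52, -0.0] rot [0.0, 0.0, 0.0]
(0.581, -0.3019, 0.1, 123.4) xyz [-59.23, -27.52, 5.0] rot [0.0, 0.0, 0.0]
```

>>> {"op": "send_rows", "data": {"rotation": [[0, 0, 0], [0, 0, 0], [0, 0, 0], [0, 0, 0], [0, 0, 0], [0, 0, 0], [0, 0, 0], [0, 0, 0], [0, 0, 0], [0, 0, 0], [0, 0, 0], [0, 0, 0]], "xyz": [[0, 0, 3], [0, 0, 6], [0, 0, 9], [0, 0, 10.5], [0, 0, 11.5], [0, 0, 12.3], [0, 0, 12.3], [0, 0, 12.3], [0, 0, 12.3], [0, 0, 12.3], [0, 0, 12.3], [0, 0, 12.3]], "fingers": [0.4, 0.4, 0.4, 0.4, 0.4, 0.4, 0.4, -1, -1, -1, -1, -1], "newtons": 6}}

```text
time: 2.2
ee_pos: [0.4858, 0.3447, 0.0284]
tool_rot: [179.9, 0.0, 123.4]
wrist_force: [-0.0, -0.1, 1.1]
grip_width: 0.379
grip_force: 6.0
```

>>> {"op": "send_rows", "data": {"rotation": [[0, 0, 0], [0, 0, 0], [0, 0, 0], [0, 0, 0], [0, 0, 0], [0, 0, 0], [0, 0, 0], [0, 0, 0], [0, 0, 0], [0, 0, 0]], "xyz": [[0, 0, 0], [0, 0, 0], [0, 0, -1], [0, 0, -3], [0, 0, -6], [0, 0, -9], [0, 0, -12.3], [0, 0, -12.3], [0, 0, -12.3], [0, 0, -12.3]], "fingers": [-1, -1, -1, -1, -1, -1, -1, -1, -1, -1]}}

```text
time: 3.03
ee_pos: [0.4848, 0.3442, 0.1505]
tool_rot: [-180.0, 0.0, 123.4]
wrist_force: [0.1, -0.0, -0.9]
grip_width: 0.384
grip_force: 6.0
```

>>> {"op": "send_rows", "data": {"rotation": [[0, 0, 0], [0, 0, 0], [0, 0, 0], [0, 0, 0], [0, 0, 0], [0, 0, 0], [0, 0, 0], [0, 0, 0], [0, 0, 0], [0, 0, 0], [0, 0, 0], [0, 0, 0]], "xyz": [[-1.8, -0.8, 0], [-5.4, -2.4, 0], [-9, -4.1, 0], [-12.6, -5.8, 0], [-16.2, -7.5, 0], [-19.8, -9.2, 0], [-23.4, -10.8, 0], [-27, -12.5, 0], [-30.6, -14.2, 0], [-34.2, -15.9, 0], [-37.8, -17.6, 0], [-40, -18.6, 0]], "fingers": [-1, -1, -1, -1, -1, -1, -1, -1, -1, -1, -1, -1]}}

```text
time: 4.03
ee_pos: [0.5495, -0.0952, 0.1488]
tool_rot: [-179.8, -0.1, 123.3]
wrist_force: [0.3, 0.1, -0.9]
grip_width: 0.376
grip_force: 6.0
```

>>> {"op": "send_rows", "data": {"rotation": [[0, 0, 0], [0, 0, 0], [0, 0, 0], [0, 0, 0], [0, 0, 0], [0, 0, 0], [0, 0, 0], [0, 0, 0], [0, 0, 0], [0, 0, 0]], "xyz": [[-3.6, -1.7, 0], [-7.2, -3.3, 0], [-10.8, -5, 0], [-14.4, -6.7, 0], [-17.4, -8.1, 0], [-19.23, -8.92, 0], [-19.23, -8.92, 1.5], [-19.23, -8.92, 3.5], [-19.23, -8.92, 5], [-19.23, -8.92, 5]], "fingers": [-1, -1, -1, -1, -1, -1, -1, -1, -1, -1]}}

```text
time: 4.87
ee_pos: [0.5783, -0.2995, 0.0952]
tool_rot: [-179.8, -0.5, 123.4]
wrist_force: [-0.9, 0.7, -1.8]
grip_width: 0.377
grip_force: 6.0
```

Run:
```python
from h import *
st(); plan([(.5810,-.3019,.1,123.4)]); s=snap('wrist','w2'); c=(.5612,-.2718)
for k in range(4):
    a=np.radians(33.4+90*k); print(k,proj(s,(c[0]+.036*np.cos(a),c[1]+.036*np.sin(a),.0075)))
```

```text
{'time': 4.867, 'qpos': [-33.448, 33.419, 87.449, -0.006, 59.703, -66.839], 'ee_pos': [0.578, -0.299, 0.095], 'tool_rot': [-179.771, -0.523, 123.393], 'wrist_force': [-0.933, 0.746, -1.831], 'moment': [-0.019, 0.054, 0.006], 'grip_width': 0.377, 'grip_force': 6.0}
(0.581, -0.3019, 0.1, 123.4) xyz [-0.35, 0.09, -0.49] rot [-0.038, -0.087, -0.001]
0 [391.21329753 196.3930424 ]
1 [325.57079292 128.61069193]
2 [259.92925344 196.42996422]
3 [325.50658948 259.45652845]
```

View pics/w2.png

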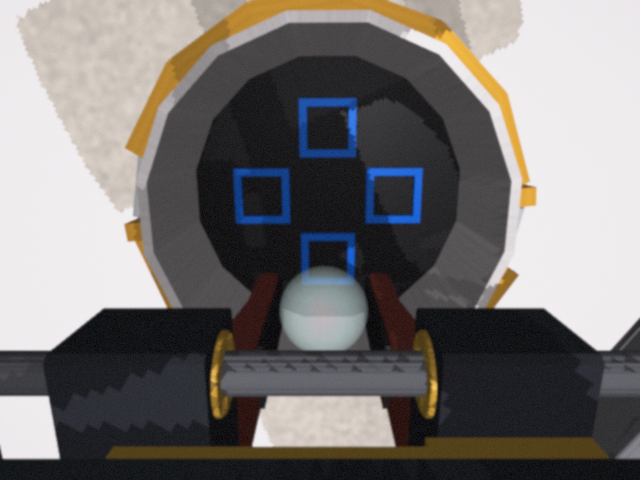

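The pot's sockets show at (328,127), (395,195), (262,196), (328,259). That is about 2.7 px (1.5 mm) along tool +y from my estimate, so I'm using pot centre ≈(0.562,-0.2714).

>>> {"op": "send_rows", "data": {"rotation": [[0, 0, 0], [0, 0, 0], [0, 0, 0]], "xyz": [[0, 0, 0], [0, 0, 0], [0, 0, 0]], "fingers": [-1, -1, -1]}}

```text
time: 5.17
ee_pos: [0.5825, -0.3016, 0.1016]
tool_rot: [180.0, 0.1, 123.4]
wrist_force: [-0.2, 0.4, -0.7]
grip_width: 0.381
grip_force: 6.0
```

Run:
```python
from h import *
st(); plan([(.5818,-.3015,.1,123.4)])
```

```text
{'time': 5.167, 'qpos': [-33.398, 33.022, 87.096, -0.01, 59.795, -66.836], 'ee_pos': [0.583, -0.302, 0.102], 'tool_rot': [179.974, 0.083, 123.443], 'wrist_force': [-0.239, 0.4, -0.727], 'moment': [-0.1, -0.025, 0.037], 'grip_width': 0.381, 'grip_force': 6.0}
(0.5818, -0.3015, 0.1, 123.4) xyz [0.05, -0.05, 0.16] rot [0.004, 0.014, 0.007]
```

>>> {"op": "send_rows", "data": {"rotation": [[0, 0, 0], [0, 0, 0], [0, 0, 0], [0, 0, 0], [0, 0, 0], [0, 0, 0], [0, 0, 0], [0, 0, 0], [0, 0, 0], [0, 0, 0], [0, 0, 0], [0, 0, 0]], "xyz": [[0, 0.09, 1], [0, 0.09, 2.2], [0, 0.09, 3.4], [0, 0.09, 4.4], [0, 0.09, 5.2], [0, 0.09, 5.8], [0, 0.09, 6.3], [0, 0.09, 6.6], [0, 0.09, 6.8], [0, 0.09, 7], [0, 0.09, 7.05], [0, 0.09, 7.05]], "fingers": [-1, -1, -1, -1, -1, -1, -1, -1, -1, -1, -1, -1]}}

```text
time: 6.17
ee_pos: [0.5829, -0.3011, 0.0305]
tool_rot: [180.0, 0.0, 123.4]
wrist_force: [0.5, -1.1, 0.1]
grip_width: 0.378
grip_force: 6.0
```

>>> {"op": "send_rows", "data": {"rotation": [[0, 0, 0], [0, 0, 0], [0, 0, 0], [0, 0, 0], [0, 0, 0], [0, 0, 0]], "xyz": [[0, 0, 0], [0, 0, 0], [0, 0, 0.03], [0, 0, 0.06], [0, 0, 0.06], [0, 0, 0.06]], "fingers": [-1, -1, -1, -1, -1, -1]}}

```text
time: 6.67
ee_pos: [0.583, -0.3012, 0.0302]
tool_rot: [180.0, 0.1, 123.4]
wrist_force: [-1.0, 1.4, 6.1]
grip_width: 0.377
grip_force: 6.0
```

>>> {"op": "send_rows", "data": {"rotation": [[0, 0, 0], [0, 0, 0], [0, 0, 0], [0, 0, 0], [0, 0, 0], [0, 0, 0], [0, 0, 0], [0, 0, 0], [0, 0, 0], [0, 0, 0], [0, 0, 0], [0, 0, 0]], "xyz": [[0, 0, -0.05], [0, 0, -0.05], [0, 0, -0.05], [0, 0, -0.05], [0, 0, -0.05], [0, 0, -0.5], [0, 0, -2], [0, 0, -4.5], [0, 0, -8], [0, 0, -12], [0, 0, -12], [0, 0, -12]], "fingers": [-0.2, -0.15, -0.1, 0.0, 0.1, 0.14, 0.14, 0.14, 0.14, 0.14, 0.14, 0.14]}}

```text
time: 7.67
ee_pos: [0.5845, -0.3021, 0.153]
tool_rot: [179.9, 0.3, 123.4]
wrist_force: [0.1, -0.1, -0.2]
grip_width: 0.567
grip_force: 0.0
```

Run:
```python
from h import *
st(); plan([(.609,.245,.15,123.4),(.452,.2233,.15,123.4)]); s=snap('wrist','w3')
c=(.562,-.2714)
for k in range(4):
    a=np.radians(33.4+90*k); print(k,proj(s,(c[0]+.036*np.cos(a),c[1]+.036*np.sin(a),.0075)), proj(s,(c[0]+.036*np.cos(a),c[1]+.036*np.sin(a),.022)))
```

```text
{'time': 7.667, 'qpos': [-33.336, 29.778, 84.62, -0.008, 65.231, -66.763], 'ee_pos': [0.585, -0.302, 0.153], 'tool_rot': [179.86, 0.344, 123.43], 'wrist_force': [0.137, -0.084, -0.194], 'moment': [-0.049, 0.039, 0.011], 'grip_width': 0.567, 'grip_force': 0.0}
(0.609, 0.245, 0.15, 123.4) xyz [44.31, 32.18, 0.11] rot [0.023, 0.057, 0.005]
(0.452, 0.2233, 0.15, 123.4) xyz [51.15, 17.88, 0.03] rot [0.023, 0.057, 0.005]
0 [373.0170774  173.25856109] [375.64852452 175.53093069]
1 [319.58785733 117.85334022] [319.46429525 117.25304688]
2 [266.35974751 173.30158882] [263.49742115 175.57805081]
3 [319.82341305 225.3348959 ] [319.71948819 230.13228212]
```

View pics/w3.png

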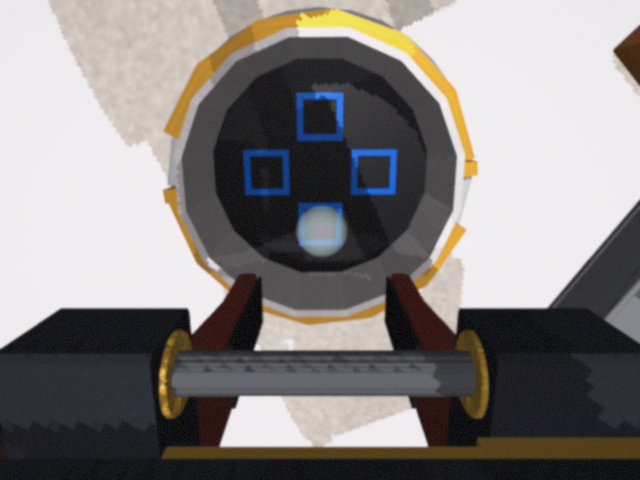

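The ball is seated in socket 3, at (321,231) against an expected (320,230). Next is clear ball 2 into socket 1, with the same yaw.

Run:
```python
from h import *
c=np.array((.562,-.2714)); S=[tuple((c+.036*np.array([np.cos(a),np.sin(a)])).round(4)) for a in np.radians(33.4+90*np.arange(4))]; print(S)
C2=(.452,.2233);G1=(.609,.245);G2=(.6033,.33)
plan([(*C2,.15,123.4)],(.5818,-.3015,.1489,123.4))
plan([(*S[1],.15,123.4)],(*C2,.15,123.4))
plan([(*G1,.15,33.4)],(*S[1],.15,123.4))
plan([(*S[0],.15,33.4)],(*G1,.15,33.4))
plan([(*G2,.15,33.4)],(*S[0],.15,33.4))
plan([(*S[2],.15,33.4)],(*G2,.15,33.4))
```

```text
[(np.float64(0.5921), np.float64(-0.2516)), (np.float64(0.5422), np.float64(-0.2413)), (np.float64(0.5319), np.float64(-0.2912)), (np.float64(0.5818), np.float64(-0.3015))]
(0.452, 0.2233, 0.15, 123.4) xyz [50.96, 18.05, -0.11] rot [0.0, 0.0, 0.0]
(np.float64(0.5422), np.float64(-0.2413), 0.15, 123.4) xyz [-43.75, -18.05, -0.0] rot [0.0, 0.0, 0.0]
(0.609, 0.245, 0.15, 33.4) xyz [36.92, 32.35, 0.0] rot [0.0, -0.0, 15.0]
(np.float64(0.5921), np.float64(-0.2516), 0.15, 33.4) xyz [-28.75, 40.53, 0.0] rot [0.0, 0.0, 0.0]
(0.6033, 0.33, 0.15, 33.4) xyz [32.95, -47.94, -0.0] rot [0.0, 0.0, 0.0]
(np.float64(0.5319), np.float64(-0.2912), 0.15, 33.4) xyz [-40.16, 47.93, 0.0] rot [0.0, 0.0, 0.0]
```

>>> {"op": "send_rows", "data": {"rotation": [[0, 0, 0], [0, 0, 0], [0, 0, 0], [0, 0, 0], [0, 0, 0], [0, 0, 0], [0, 0, 0], [0, 0, 0], [0, 0, 0], [0, 0, 0], [0, 0, 0], [0, 0, 0]], "xyz": [[1.8, 0.6, -0.11], [5.4, 1.9, -0.11], [9, 3.2, -0.11], [12.6, 4.4, -0.11], [16.2, 5.7, -0.11], [19.8, 7, -0.11], [23.4, 8.3, -0.11], [27, 9.5, -0.11], [30.6, 10.8, -0.11], [34.2, 12.1, -0.11], [37.8, 13.3, -0.11], [41, 14.5, -0.11]], "fingers": [0.2, 0.3, 0.4, 0.4, 0.4, 0.4, 0.4, 0.4, 0.4, 0.4, 0.4, 0.4]}}

```text
time: 8.72
ee_pos: [0.4751, 0.1229, 0.149]
tool_rot: [-179.8, -0.1, 123.4]
wrist_force: [0.4, 0.5, 0.5]
grip_width: 0.7
grip_force: 0.0
```

>>> {"op": "send_rows", "data": {"rotation": [[0, 0, 0], [0, 0, 0], [0, 0, 0], [0, 0, 0], [0, 0, 0], [0, 0, 0], [0, 0, 0], [0, 0, 0], [0, 0, 0], [0, 0, 0], [0, 0, 0], [0, 0, 0]], "xyz": [[3.4, 1.2, 0], [6.8, 2.4, 0], [9, 3.2, 0], [9.96, 3.55, 0], [9.96, 3.55, 2.5], [9.96, 3.55, 5.5], [9.96, 3.55, 8.5], [9.96, 3.55, 10.5], [9.96, 3.55, 11.7], [9.96, 3.55, 12.3], [9.96, 3.55, 12.3], [9.96, 3.55, 12.3]], "fingers": [0.4, 0.4, 0.4, 0.4, 0.4, 0.4, 0.4, 0.4, 0.4, 0.4, 0.4, 0.4]}}

```text
time: 9.72
ee_pos: [0.4523, 0.2233, 0.0273]
tool_rot: [-179.9, -0.0, 123.4]
wrist_force: [-0.0, 0.2, 0.5]
grip_width: 0.704
grip_force: 0.0
```

>>> {"op": "send_rows", "data": {"rotation": [[0, 0, 0], [0, 0, 0], [0, 0, 0], [0, 0, 0], [0, 0, 0], [0, 0, 0], [0, 0, 0], [0, 0, 0], [0, 0, 0], [0, 0, 0], [0, 0, 0], [0, 0, 0]], "xyz": [[0, 0, 0], [0, 0, 0], [0, 0, 0], [0, 0, 0], [0, 0, 0], [0, 0, -1], [0, 0, -3], [0, 0, -6], [0, 0, -9], [0, 0, -11.5], [0, 0, -12.3], [0, 0, -12.3]], "fingers": [-1, -1, -1, -1, -1, -1, -1, -1, -1, -1, -1, -1], "newtons": 6}}

```text
time: 10.72
ee_pos: [0.4542, 0.2245, 0.1533]
tool_rot: [179.7, 0.1, 123.4]
wrist_force: [-0.7, 0.1, -0.8]
grip_width: 0.379
grip_force: 6.0
```

>>> {"op": "send_rows", "data": {"rotation": [[0, 0, 0], [0, 0, 0], [0, 0, 0], [0, 0, 0], [0, 0, 0], [0, 0, 0], [0, 0, 0], [0, 0, 0], [0, 0, 0], [0, 0, 0], [0, 0, 0], [0, 0, 0]], "xyz": [[-1.8, -0.7, 0], [-5.4, -2.2, 0], [-9, -3.7, 0], [-12.6, -5.2, 0], [-16.2, -6.7, 0], [-19.8, -8.2, 0], [-23.4, -9.7, 0], [-27, -11.1, 0], [-30.6, -12.6, 0], [-34.2, -14.1, 0], [-37.8, -15.6, 0], [-41, -16.9, 0]], "fingers": [-1, -1, -1, -1, -1, -1, -1, -1, -1, -1, -1, -1]}}

```text
time: 11.72
ee_pos: [0.5364, -0.2135, 0.1487]
tool_rot: [-179.9, -0.1, 123.4]
wrist_force: [0.9, 0.6, -0.8]
grip_width: 0.381
grip_force: 6.0
```

>>> {"op": "send_rows", "data": {"rotation": [[0, 0, 0], [0, 0, 0], [0, 0, 0], [0, 0, 0], [0, 0, 0], [0, 0, 0], [0, 0, 0], [0, 0, 0], [0, 0, 0], [0, 0, 0]], "xyz": [[-2, -0.8, 0], [-2.75, -1.15, 0], [-2.75, -1.15, 0], [-2.75, -1.15, 1.5], [-2.75, -1.15, 3.5], [-2.75, -1.15, 5], [-2.75, -1.15, 5], [-2.75, -1.15, 5], [-2.75, -1.15, 5], [-2.75, -1.15, 5]], "fingers": [-1, -1, -1, -1, -1, -1, -1, -1, -1, -1]}}

```text
time: 12.55
ee_pos: [0.5435, -0.2403, 0.1016]
tool_rot: [180.0, 0.1, 123.5]
wrist_force: [-0.8, 0.5, 0.2]
grip_width: 0.378
grip_force: 6.0
```

>>> {"op": "send_rows", "data": {"rotation": [[0, 0, 0], [0, 0, 0], [0, 0, 0], [0, 0, 0], [0, 0, 0], [0, 0, 0], [0, 0, 0], [0, 0, 0], [0, 0, 0], [0, 0, 0], [0, 0, 0], [0, 0, 0]], "xyz": [[0, 0, 1], [0, 0, 2.2], [0, 0, 3.4], [0, 0, 4.4], [0, 0, 5.2], [0, 0, 5.8], [0, 0, 6.3], [0, 0, 6.6], [0, 0, 6.8], [0, 0, 6.95], [0, 0, 7], [0, 0, 7]], "fingers": [-1, -1, -1, -1, -1, -1, -1, -1, -1, -1, -1, -1]}}

```text
time: 13.55
ee_pos: [0.5431, -0.2408, 0.0309]
tool_rot: [180.0, 0.0, 123.4]
wrist_force: [1.0, 0.4, -0.4]
grip_width: 0.379
grip_force: 6.0
```

>>> {"op": "send_rows", "data": {"rotation": [[0, 0, 0], [0, 0, 0], [0, 0, 0]], "xyz": [[0, 0, 0.03], [0, 0, 0.08], [0, 0, 0.1]], "fingers": [-1, -1, -1]}}

```text
time: 13.8
ee_pos: [0.5433, -0.2409, 0.0301]
tool_rot: [180.0, 0.0, 123.4]
wrist_force: [-0.2, -0.3, 2.7]
grip_width: 0.379
grip_force: 6.0
```

>>> {"op": "send_rows", "data": {"rotation": [[0, 0, 0], [0, 0, 0], [0, 0, 0], [0, 0, 0], [0, 0, 0], [0, 0, 0], [0, 0, 0], [0, 0, 0], [0, 0, 0], [0, 0, 1], [0, 0, 2], [0, 0, 3]], "xyz": [[0, 0, -0.05], [0, 0, -0.05], [0, 0, -0.05], [0, 0, -0.05], [0, 0, -0.05], [0, 0, -0.5], [0, 0, -2], [0, 0, -4.5], [0, 0, -8], [0, 0, -12.1], [0, 0, -12.1], [0, 0, -12.1]], "fingers": [-0.2, -0.15, -0.1, 0.0, 0.1, 0.14, 0.14, 0.14, 0.14, 0.14, 0.14, 0.14]}}

```text
time: 14.8
ee_pos: [0.545, -0.2418, 0.1543]
tool_rot: [179.7, 0.3, 105.1]
wrist_force: [-1.2, -0.2, -1.0]
grip_width: 0.572
grip_force: 0.0
```

Run:
```python
from h import *
st()
G1=np.array((.609,.245)); S1=np.array((.5422,-.2413)); m=S1+.8*(G1-S1)
plan([(*m,.15,33.4)],(*S1,.15,105.4)); plan([(*G1,.15,33.4)],(*m,.15,33.4))
```

```text
{'time': 14.8, 'qpos': [-30.564, 25.149, 92.862, -0.005, 61.609, -45.698], 'ee_pos': [0.545, -0.242, 0.154], 'tool_rot': [179.739, 0.275, 105.135], 'wrist_force': [-1.248, -0.169, -0.954], 'moment': [-0.029, 0.01, -0.004], 'grip_width': 0.572, 'grip_force': 0.0}
(np.float64(0.59564), np.float64(0.14774), 0.15, 33.4) xyz [36.09, 15.48, 0.0] rot [-0.0, -0.0, 12.0]
(np.float64(0.609), np.float64(0.245), 0.15, 33.4) xyz [6.47, -7.38, -0.0] rot [0.0, 0.0, 0.0]
```

>>> {"op": "send_rows", "data": {"rotation": [[0, 0, 1], [0, 0, 2], [0, 0, 3], [0, 0, 4], [0, 0, 5], [0, 0, 6], [0, 0, 7], [0, 0, 8], [0, 0, 9], [0, 0, 10], [0, 0, 11], [0, 0, 12]], "xyz": [[2, 0.9, 0], [5, 2.1, 0], [8.2, 3.5, 0], [11.4, 4.9, 0], [14.6, 6.3, 0], [17.8, 7.6, 0], [21, 9, 0], [24.2, 10.4, 0], [27.4, 11.8, 0], [30.6, 13.1, 0], [33.8, 14.5, 0], [36.09, 15.48, 0]], "fingers": [0.2, 0.3, 0.4, 0.4, 0.4, 0.4, 0.4, 0.4, 0.4, 0.4, 0.4, 0.4]}}

```text
time: 15.8
ee_pos: [0.5962, 0.1513, 0.1511]
tool_rot: [-180.0, -0.0, 33.2]
wrist_force: [-0.2, -0.7, 0.5]
grip_width: 0.698
grip_force: 0.0
```

>>> {"op": "send_rows", "data": {"rotation": [[0, 0, 0], [0, 0, 0], [0, 0, 0], [0, 0, 0], [0, 0, 0], [0, 0, 0], [0, 0, 0], [0, 0, 0], [0, 0, 0], [0, 0, 0], [0, 0, 0], [0, 0, 0]], "xyz": [[2.2, -2.5, 0], [4.4, -5, 0], [6.2, -7.1, 0], [6.47, -7.38, 0], [6.47, -7.38, 2.5], [6.47, -7.38, 5.5], [6.47, -7.38, 8.5], [6.47, -7.38, 10.5], [6.47, -7.38, 11.7], [6.47, -7.38, 12.3], [6.47, -7.38, 12.3], [6.47, -7.38, 12.3]], "fingers": [0.4, 0.4, 0.4, 0.4, 0.4, 0.4, 0.4, 0.4, 0.4, 0.4, 0.4, 0.4]}}

```text
time: 16.8
ee_pos: [0.6102, 0.2455, 0.0285]
tool_rot: [180.0, -0.1, 33.4]
wrist_force: [0.5, 0.8, 0.1]
grip_width: 0.702
grip_force: 0.0
```

>>> {"op": "send_rows", "data": {"rotation": [[0, 0, 0], [0, 0, 0], [0, 0, 0], [0, 0, 0], [0, 0, 0], [0, 0, 0], [0, 0, 0], [0, 0, 0], [0, 0, 0], [0, 0, 0], [0, 0, 0], [0, 0, 0]], "xyz": [[0, 0, 0], [0, 0, 0], [0, 0, 0], [0, 0, 0], [0, 0, 0], [0, 0, -1], [0, 0, -3], [0, 0, -6], [0, 0, -9], [0, 0, -11.5], [0, 0, -12.3], [0, 0, -12.3]], "fingers": [-1, -1, -1, -1, -1, -1, -1, -1, -1, -1, -1, -1], "newtons": 6}}

```text
time: 17.8
ee_pos: [0.6113, 0.2462, 0.1537]
tool_rot: [179.9, -0.3, 33.4]
wrist_force: [0.3, -0.5, -0.4]
grip_width: 0.378
grip_force: 6.0
```

>>> {"op": "send_rows", "data": {"rotation": [[0, 0, 0], [0, 0, 0], [0, 0, 0], [0, 0, 0], [0, 0, 0], [0, 0, 0], [0, 0, 0], [0, 0, 0], [0, 0, 0], [0, 0, 0], [0, 0, 0], [0, 0, 0]], "xyz": [[-1.2, 1.7, 0], [-3.3, 4.7, 0], [-5.4, 7.6, 0], [-7.5, 10.6, 0], [-9.6, 13.5, 0], [-11.7, 16.5, 0], [-13.8, 19.5, 0], [-15.9, 22.4, 0], [-18, 25.4, 0], [-20.1, 28.3, 0], [-22.2, 31.3, 0], [-24.4, 34.4, 0]], "fingers": [-1, -1, -1, -1, -1, -1, -1, -1, -1, -1, -1, -1]}}

```text
time: 18.8
ee_pos: [0.5936, -0.1769, 0.1485]
tool_rot: [-179.8, 0.1, 33.4]
wrist_force: [1.0, 1.2, -0.2]
grip_width: 0.378
grip_force: 6.0
```

>>> {"op": "send_rows", "data": {"rotation": [[0, 0, 0], [0, 0, 0], [0, 0, 0], [0, 0, 0], [0, 0, 0], [0, 0, 0], [0, 0, 0], [0, 0, 0], [0, 0, 0], [0, 0, 0], [0, 0, 0]], "xyz": [[-2, 2.8, 0], [-3.7, 5.2, 0], [-4.35, 6.13, 0], [-4.35, 6.13, 0], [-4.35, 6.13, 1.5], [-4.35, 6.13, 3.5], [-4.35, 6.13, 5], [-4.35, 6.13, 5], [-4.35, 6.13, 5], [-4.35, 6.13, 5], [-4.35, 6.13, 5]], "fingers": [-1, -1, -1, -1, -1, -1, -1, -1, -1, -1, -1]}}

```text
time: 19.72
ee_pos: [0.5936, -0.2506, 0.1017]
tool_rot: [179.9, -0.0, 33.5]
wrist_force: [-0.3, -0.7, -0.6]
grip_width: 0.385
grip_force: 6.0
```

>>> {"op": "send_rows", "data": {"rotation": [[0, 0, 0], [0, 0, 0], [0, 0, 0], [0, 0, 0], [0, 0, 0], [0, 0, 0], [0, 0, 0], [0, 0, 0], [0, 0, 0], [0, 0, 0], [0, 0, 0], [0, 0, 0]], "xyz": [[0, 0, 1], [0, 0, 2.2], [0, 0, 3.4], [0, 0, 4.4], [0, 0, 5.2], [0, 0, 5.8], [0, 0, 6.3], [0, 0, 6.6], [0, 0, 6.8], [0, 0, 6.95], [0, 0, 7], [0, 0, 7]], "fingers": [-1, -1, -1, -1, -1, -1, -1, -1, -1, -1, -1, -1]}}

```text
time: 20.72
ee_pos: [0.593, -0.2512, 0.0309]
tool_rot: [180.0, -0.0, 33.4]
wrist_force: [-0.0, 0.3, -1.0]
grip_width: 0.379
grip_force: 6.0
```

>>> {"op": "send_rows", "data": {"rotation": [[0, 0, 0], [0, 0, 0], [0, 0, 0]], "xyz": [[0, 0, 0.03], [0, 0, 0.08], [0, 0, 0.1]], "fingers": [-1, -1, -1]}}

```text
time: 20.97
ee_pos: [0.5932, -0.2512, 0.0301]
tool_rot: [180.0, -0.0, 33.4]
wrist_force: [-0.1, 0.5, 3.0]
grip_width: 0.381
grip_force: 6.0
```

Contact felt, so I release, rise, and go for the last ball: (32.95,-47.94) cm from here.

>>> {"op": "send_rows", "data": {"rotation": [[0, 0, 0], [0, 0, 0], [0, 0, 0], [0, 0, 0], [0, 0, 0], [0, 0, 0], [0, 0, 0], [0, 0, 0], [0, 0, 0], [0, 0, 0], [0, 0, 0], [0, 0, 0]], "xyz": [[0, 0, -0.05], [0, 0, -0.05], [0, 0, -0.05], [0, 0, -0.05], [0, 0, -0.05], [0, 0, -0.5], [0, 0, -2], [0, 0, -4.5], [0, 0, -8], [0, 0, -12.1], [2, -2.9, -12.1], [4, -5.8, -12.1]], "fingers": [-0.2, -0.15, -0.1, 0.0, 0.1, 0.14, 0.14, 0.14, 0.14, 0.14, 0.14, 0.14]}}

```text
time: 21.97
ee_pos: [0.5968, -0.1825, 0.1545]
tool_rot: [179.6, -0.2, 33.2]
wrist_force: [-0.3, 1.8, -0.9]
grip_width: 0.57
grip_force: 0.0
```

>>> {"op": "send_rows", "data": {"rotation": [[0, 0, 0], [0, 0, 0], [0, 0, 0], [0, 0, 0], [0, 0, 0], [0, 0, 0], [0, 0, 0], [0, 0, 0], [0, 0, 0], [0, 0, 0], [0, 0, 0], [0, 0, 0]], "xyz": [[2.1, -3, 0], [4.2, -6.1, 0], [6.3, -9.2, 0], [8.4, -12.2, 0], [10.5, -15.3, 0], [12.6, -18.3, 0], [14.7, -21.4, 0], [16.8, -24.4, 0], [18.9, -27.5, 0], [21, -30.6, 0], [23.1, -33.6, 0], [25.2, -36.6, 0]], "fingers": [0.2, 0.3, 0.4, 0.4, 0.4, 0.4, 0.4, 0.4, 0.4, 0.4, 0.4, 0.4]}}

```text
time: 22.97
ee_pos: [0.6026, 0.2656, 0.151]
tool_rot: [180.0, -0.0, 33.4]
wrist_force: [1.1, 0.1, 0.6]
grip_width: 0.699
grip_force: 0.0
```

>>> {"op": "send_rows", "data": {"rotation": [[0, 0, 0], [0, 0, 0], [0, 0, 0], [0, 0, 0], [0, 0, 0], [0, 0, 0], [0, 0, 0], [0, 0, 0], [0, 0, 0], [0, 0, 0], [0, 0, 0], [0, 0, 0]], "xyz": [[1.9, -2.8, 0], [3.3, -4.8, 0], [3.75, -5.54, 0], [3.75, -5.54, 0], [3.75, -5.54, 2.5], [3.75, -5.54, 5.5], [3.75, -5.54, 8.5], [3.75, -5.54, 10.5], [3.75, -5.54, 11.7], [3.75, -5.54, 12.3], [3.75, -5.54, 12.3], [3.75, -5.54, 12.3]], "fingers": [0.4, 0.4, 0.4, 0.4, 0.4, 0.4, 0.4, 0.4, 0.4, 0.4, 0.4, 0.4]}}

```text
time: 23.97
ee_pos: [0.6046, 0.3302, 0.0286]
tool_rot: [180.0, -0.1, 33.4]
wrist_force: [-0.2, -0.3, 0.5]
grip_width: 0.699
grip_force: 0.0
```

>>> {"op": "send_rows", "data": {"rotation": [[0, 0, 0], [0, 0, 0], [0, 0, 0], [0, 0, 0], [0, 0, 0], [0, 0, 0], [0, 0, 0], [0, 0, 0], [0, 0, 0], [0, 0, 0], [0, 0, 0], [0, 0, 0]], "xyz": [[0, 0, 0], [0, 0, 0], [0, 0, 0], [0, 0, 0], [0, 0, 0], [0, 0, -1], [0, 0, -3], [0, 0, -6], [0, 0, -9], [0, 0, -11.5], [0, 0, -12.3], [0, 0, -12.3]], "fingers": [-1, -1, -1, -1, -1, -1, -1, -1, -1, -1, -1, -1], "newtons": 6}}

```text
time: 24.97
ee_pos: [0.6055, 0.3314, 0.1539]
tool_rot: [179.9, -0.3, 33.4]
wrist_force: [-0.4, -0.3, -0.8]
grip_width: 0.383
grip_force: 6.0
```

>>> {"op": "send_rows", "data": {"rotation": [[0, 0, 0], [0, 0, 0], [0, 0, 0], [0, 0, 0], [0, 0, 0], [0, 0, 0], [0, 0, 0], [0, 0, 0], [0, 0, 0], [0, 0, 0], [0, 0, 0], [0, 0, 0]], "xyz": [[-1.4, 1.7, 0], [-3.7, 4.4, 0], [-6, 7.2, 0], [-8.3, 9.9, 0], [-10.6, 12.7, 0], [-12.9, 15.4, 0], [-15.2, 18.2, 0], [-17.5, 20.9, 0], [-19.8, 23.7, 0], [-22.1, 26.4, 0], [-24.5, 29.2, 0], [-26.9, 32.1, 0]], "fingers": [-1, -1, -1, -1, -1, -1, -1, -1, -1, -1, -1, -1]}}

```text
time: 25.97
ee_pos: [0.554, -0.0866, 0.1487]
tool_rot: [-179.8, 0.1, 33.4]
wrist_force: [1.2, -0.0, -1.6]
grip_width: 0.382
grip_force: 6.0
```

>>> {"op": "send_rows", "data": {"rotation": [[0, 0, 0], [0, 0, 0], [0, 0, 0], [0, 0, 0], [0, 0, 0], [0, 0, 0], [0, 0, 0], [0, 0, 0], [0, 0, 0], [0, 0, 0], [0, 0, 0], [0, 0, 0]], "xyz": [[-2.3, 2.8, 0], [-4.6, 5.5, 0], [-6.9, 8.3, 0], [-9.2, 11, 0], [-11.5, 13.7, 0], [-13.26, 15.83, 0], [-13.26, 15.83, 0], [-13.26, 15.83, 1.5], [-13.26, 15.83, 3.5], [-13.26, 15.83, 5], [-13.26, 15.83, 5], [-13.26, 15.83, 5]], "fingers": [-1, -1, -1, -1, -1, -1, -1, -1, -1, -1, -1, -1]}}

```text
time: 26.97
ee_pos: [0.5311, -0.2892, 0.0988]
tool_rot: [-179.7, 0.1, 33.4]
wrist_force: [-0.1, 0.2, -0.1]
grip_width: 0.382
grip_force: 6.0
```

>>> {"op": "send_rows", "data": {"rotation": [[0, 0, 0], [0, 0, 0], [0, 0, 0], [0, 0, 0], [0, 0, 0], [0, 0, 0], [0, 0, 0], [0, 0, 0], [0, 0, 0], [0, 0, 0], [0, 0, 0], [0, 0, 0]], "xyz": [[0, 0, 0], [0, 0, 1], [0, 0, 2.2], [0, 0, 3.4], [0, 0, 4.4], [0, 0, 5.2], [0, 0, 5.8], [0, 0, 6.3], [0, 0, 6.6], [0, 0, 6.8], [0, 0, 6.95], [0, 0, 7]], "fingers": [-1, -1, -1, -1, -1, -1, -1, -1, -1, -1, -1, -1]}}

```text
time: 27.97
ee_pos: [0.5327, -0.2908, 0.0307]
tool_rot: [180.0, -0.0, 33.4]
wrist_force: [0.1, 0.6, -0.2]
grip_width: 0.38
grip_force: 6.0
```

>>> {"op": "send_rows", "data": {"rotation": [[0, 0, 0], [0, 0, 0], [0, 0, 0], [0, 0, 0]], "xyz": [[0, 0, 0], [0, 0, 0.03], [0, 0, 0.08], [0, 0, 0.1]], "fingers": [-1, -1, -1, -1]}}

```text
time: 28.3
ee_pos: [0.533, -0.2908, 0.0301]
tool_rot: [180.0, -0.0, 33.4]
wrist_force: [0.6, 0.3, 3.0]
grip_width: 0.379
grip_force: 6.0
```

>>> {"op": "send_rows", "data": {"rotation": [[0, 0, 0], [0, 0, 0], [0, 0, 0], [0, 0, 0], [0, 0, 0], [0, 0, 0], [0, 0, 0], [0, 0, 0], [0, 0, 0], [0, 0, 0], [0, 0, 0], [0, 0, 0]], "xyz": [[0, 0, -0.05], [0, 0, -0.05], [0, 0, -0.05], [0, 0, -0.05], [0, 0, -0.05], [0, 0, -0.5], [0, 0, -2], [0, 0, -4.5], [0, 0, -8], [0, 0, -12.1], [0, 0, -12.1], [0, 0, -12.1]], "fingers": [-0.2, -0.15, -0.1, 0.0, 0.1, 0.14, 0.14, 0.14, 0.14, 0.14, 0.14, 0.14]}}

```text
time: 29.3
ee_pos: [0.5345, -0.2919, 0.1539]
tool_rot: [179.7, -0.1, 33.4]
wrist_force: [-0.1, -0.1, 0.2]
grip_width: 0.572
grip_force: 0.0
```

Run:
```python
from h import *
st(); w=snap('wrist','w4'); s=snap('top','top1'); q=snap('scene','scene1')
for s in (s,q):
    f=s['frame']; c0=proj(s,(.536,-.009,.068)).astype(int); x0,y0=c0-40
    h=cv2.cvtColor(f[y0:y0+80,x0:x0+80],cv2.COLOR_RGB2HSV)
    n,l,a,c=cv2.connectedComponentsWithStats(((h[...,0]<15)&(h[...,1]>120)&(h[...,2]>60)).astype(np.uint8)*255)
    for i in range(1,n):
        if a[i,4]>30: print('orange',a[i],ray(s,*(c[i]+[x0,y0]),.068))
cv2.imwrite('pics/c2.png',np.hstack([cv2.cvtColor(w['frame'],4)[:320],cv2.cvtColor(s['frame'],4)[80:400]])[:, 100:900])
```

```text
{'time': 29.3, 'qpos': [-35.137, 26.114, 91.204, -0.007, 62.31, 21.436], 'ee_pos': [0.534, -0.292, 0.154], 'tool_rot': [179.651, -0.131, 33.431], 'wrist_force': [-0.116, -0.075, 0.167], 'moment': [-0.035, 0.131, 0.002], 'grip_width': 0.572, 'grip_force': 0.0}
orange [38 31  6 21 80] [ 0.5352957  -0.00977918  0.068     ]
orange [ 28  33  26  28 424] [0.54514483 0.00212493 0.068     ]
```

View pics/c2.png

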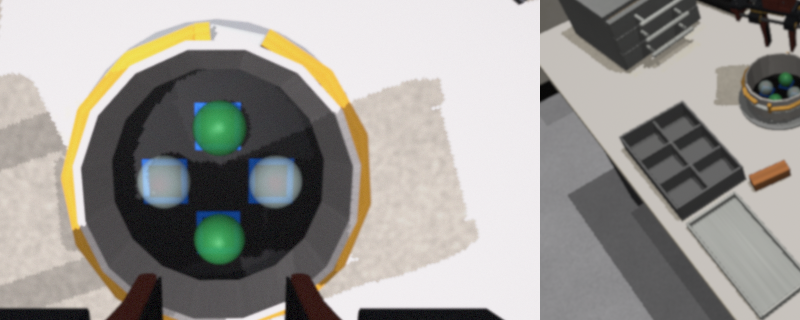

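All four balls are seated, at (219,128), (163,182), (275,182) and (219,240) in the crop. The lid handle is still near (0.536,-0.009), so I'm moving over the lid with yaw 180.

Run:
```python
from h import *
plan([(.534,-.15,.19,105.4)],(.5319,-.2912,.15,33.4)); plan([(.536,-.009,.19,180)],(.534,-.15,.19,105.4))
```

```text
(0.534, -0.15, 0.19, 105.4) xyz [7.95, -11.67, -4.0] rot [0.0, 0.0, -12.0]
(0.536, -0.009, 0.19, 180) xyz [13.54, 3.94, 0.0] rot [0.0, 0.0, -12.433]
```

>>> {"op": "send_rows", "data": {"rotation": [[0, 0, -1], [0, 0, -2], [0, 0, -3], [0, 0, -4], [0, 0, -5], [0, 0, -6], [0, 0, -7], [0, 0, -8], [0, 0, -9], [0, 0, -10], [0, 0, -11], [0, 0, -12]], "xyz": [[0, 0, -2], [0, 0, -4], [1, -1.5, -4], [2, -2.9, -4], [3, -4.4, -4], [4, -5.9, -4], [5, -7.3, -4], [6, -8.8, -4], [7, -10.3, -4], [7.95, -11.67, -4], [7.95, -11.67, -4], [7.95, -11.67, -4]], "fingers": [0.14, 0.14, 0.14, 0.14, 0.14, 0.14, 0.14, 0.14, 0.14, 0.14, 0.14, 0.14]}}

```text
time: 30.45
ee_pos: [0.5333, -0.1478, 0.1887]
tool_rot: [-179.8, -0.1, 105.8]
wrist_force: [-0.5, 0.2, -0.6]
grip_width: 0.573
grip_force: 0.0
```

>>> {"op": "send_rows", "data": {"rotation": [[0, 0, -1.1], [0, 0, -2.2], [0, 0, -3.3], [0, 0, -4.4], [0, 0, -5.5], [0, 0, -6.6], [0, 0, -7.7], [0, 0, -8.8], [0, 0, -9.9], [0, 0, -11], [0, 0, -12], [0, 0, -12.43]], "xyz": [[1, 0.3, 0], [2.5, 0.7, 0], [4, 1.2, 0], [5.5, 1.6, 0], [7, 2, 0], [8.5, 2.5, 0], [10, 2.9, 0], [11.5, 3.3, 0], [13, 3.8, 0], [13.54, 3.94, 0], [13.54, 3.94, 0], [13.54, 3.94, 0]], "fingers": [0.14, 0.14, 0.14, 0.14, 0.14, 0.14, 0.14, 0.14, 0.14, 0.14, 0.14, 0.14]}}

```text
time: 31.45
ee_pos: [0.5353, -0.0077, 0.1887]
tool_rot: [180.0, -0.2, -179.6]
wrist_force: [0.1, -0.0, -0.3]
grip_width: 0.568
grip_force: 0.0
```

>>> {"op": "send_rows", "data": {"rotation": [[0, 0, 0], [0, 0, 0], [0, 0, 0], [0, 0, 0]], "xyz": [[0, 0, 0], [0, 0, 0], [0, 0, 0], [0, 0, 0]], "fingers": [0.14, 0.14, 0.14, 0.14]}}

```text
time: 31.78
ee_pos: [0.5363, -0.0086, 0.1901]
tool_rot: [180.0, -0.1, 179.9]
wrist_force: [-0.7, 0.2, 0.9]
grip_width: 0.567
grip_force: 0.0
```

Run:
```python
from h import *
st(); s=snap('wrist','w5'); f=s['frame']; h=cv2.cvtColor(f,cv2.COLOR_RGB2HSV)
print(proj(s,(.536,-.009,.068)))
m=((h[...,0]<16)&(h[...,1]>150)&(h[...,2]>90)).astype(np.uint8)*255
n,l,a,c=cv2.connectedComponentsWithStats(m)
for i in range(1,n):
    if a[i,4]>150:
        r=cv2.minAreaRect(np.argwhere(l==i)[:,::-1].astype(np.float32)); b=[ray(s,*x,.068)[:2].round(4).tolist() for x in cv2.boxPoints(r)]
        print(a[i],ray(s,*c[i],.068).round(4),r,b)
```

```text
{'time': 31.783, 'qpos': [-8.292, 18.494, 97.904, -0.005, 63.667, -98.218], 'ee_pos': [0.536, -0.009, 0.19], 'tool_rot': [179.995, -0.065, 179.929], 'wrist_force': [-0.711, 0.242, 0.875], 'moment': [0.017, 0.008, -0.032], 'grip_width': 0.567, 'grip_force': 0.0}
[322.85498655 237.16490823]
[ 311  184   26   95 1579] [ 0.5366 -0.0088  0.068 ] ((323.5, 231.0), (94.0, 25.0), 90.0) [[0.5018, -0.0163], [0.5018, -0.0007], [0.5638, -0.0004], [0.5638, -0.0169]]
[219 397  26  51 674] [ 0.6764 -0.0747  0.068 ] ((234.8499755859375, 422.95001220703125), (16.760072708129883, 55.02363204956055), 18.434946060180664) [[0.6944, -0.0863], [0.6508, -0.0712], [0.6551, -0.0601], [0.699, -0.0749]]
```

View pics/w5.png

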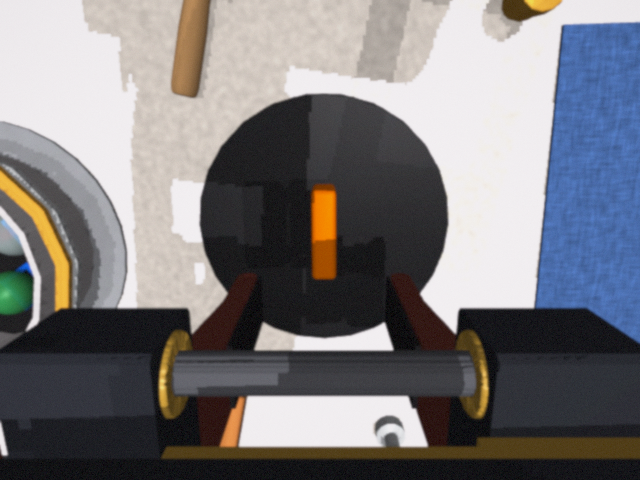

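The wrist view shows the handle at (323,231), aligned with world x, and the disc spans rows 94–337. I'll compute the disc centre to get the along-handle offset.

Run:
```python
from h import *
s=np.load('pics/w5.npz'); 
P=[ray(s,u,v,.032)[:2] for u,v in [(324,93.5),(324,337),(200.5,215),(447.5,215)]]; print(np.round(P,4))
print(ray(s,323.5,190,.068), ray(s,323.5,278.5,.068))
h=cv2.cvtColor(s['frame'],cv2.COLOR_RGB2GRAY)
m=(h[:330]<100).astype(np.uint8); n,l,a,c=cv2.connectedComponentsWithStats(m); i=l[215,280]
cs,_=cv2.findContours((l==i).astype(np.uint8),0,1); p=max(cs,key=cv2.contourArea)[:,0]; p=p[p[:,1]<262].astype(float)
Q=np.array([ray(s,*x,.032)[:2] for x in p]); 
A=np.c_[2*Q,np.ones(len(Q))]; x,*_=np.linalg.lstsq(A,(Q**2).sum(1),rcond=None); print('circle',x[:2],np.sqrt(x[2]+x[:2]@x[:2]))
plan([(.5345,-.0088,.054,180)])
```

```text
[[ 0.4451 -0.008 ]
 [ 0.6249 -0.0083]
 [ 0.5282 -0.0974]
 [ 0.5286  0.0811]]
[ 0.50553035 -0.00853105  0.068     ] [ 0.56413753 -0.00863332  0.068     ]
circle [ 0.5347213  -0.00865898] 0.0891398194368949
(0.5345, -0.0088, 0.054, 180) xyz [0.18, -0.02, 13.63] rot [0.0, -0.007, -0.01]
```

>>> {"op": "send_rows", "data": {"rotation": [[0, 0, 0], [0, 0, 0], [0, 0, 0], [0, 0, 0], [0, 0, 0], [0, 0, 0], [0, 0, 0], [0, 0, 0], [0, 0, 0], [0, 0, 0], [0, 0, 0], [0, 0, 0]], "xyz": [[0.12, 0, 2], [0.12, 0, 4], [0.12, 0, 6], [0.12, 0, 8], [0.12, 0, 10], [0.12, 0, 11.5], [0.12, 0, 12.5], [0.12, 0, 13.2], [0.12, 0, 13.6], [0.12, 0, 13.6], [0.12, 0, 13.6], [0.12, 0, 13.6]], "fingers": [0, 0, 0, 0, 0, 0, 0, 0, 0, 0, 0, 0]}}

```text
time: 32.83
ee_pos: [0.5361, -0.0086, 0.0554]
tool_rot: [-180.0, 0.1, -180.0]
wrist_force: [-0.6, -0.7, -0.7]
grip_width: 0.5
grip_force: 0.0
```

>>> {"op": "send_rows", "data": {"rotation": [[0, 0, 0], [0, 0, 0], [0, 0, 0], [0, 0, 0], [0, 0, 0], [0, 0, 0], [0, 0, 0], [0, 0, 0]], "xyz": [[0, 0, 0], [0, 0, 0], [0, 0, 0], [0, 0, 0], [0, 0, 0], [0, 0, 0], [0, 0, 0], [0, 0, 0]], "fingers": [-1, -1, -1, -1, -1, -1, -1, -1], "newtons": 30}}

```text
time: 33.5
ee_pos: [0.5355, -0.0085, 0.0549]
tool_rot: [-180.0, 0.0, -180.0]
wrist_force: [-1.4, -0.3, 3.7]
grip_width: 0.181
grip_force: 30.0
```

Run:
```python
from h import *
st(); a=(.5348,-.0088,.054,180)
plan([(.5348,-.0088,.17,180),(.562,-.2714,.17,190)],a)
plan([(.562,-.2714,.17,190),],(.5348,-.0088,.17,180))
```

```text
{'time': 33.5, 'qpos': [-8.295, 29.192, 104.949, -0.006, 45.846, -98.301], 'ee_pos': [0.536, -0.008, 0.055], 'tool_rot': [-179.994, 0.012, -179.99], 'wrist_force': [-1.406, -0.305, 3.707], 'moment': [0.145, 0.029, 0.057], 'grip_width': 0.181, 'grip_force': 29.996}
(0.5348, -0.0088, 0.17, 180) xyz [0.0, 0.0, -11.6] rot [0.0, 0.0, 0.0]
(0.562, -0.2714, 0.17, 190) xyz [-2.72, -26.26, -11.6] rot [0.0, 0.0, -1.667]
(0.562, -0.2714, 0.17, 190) xyz [-2.72, -26.26, -0.0] rot [0.0, 0.0, -1.667]
```

>>> {"op": "send_rows", "data": {"rotation": [[0, 0, 0], [0, 0, 0], [0, 0, 0], [0, 0, 0], [0, 0, 0], [0, 0, 0], [0, 0, 0], [0, 0, 0], [0, 0, 0]], "xyz": [[0, 0, -0.5], [0, 0, -1.5], [0, 0, -3], [0, 0, -5], [0, 0, -7], [0, 0, -9], [0, 0, -10.5], [0, 0, -11.3], [0, 0, -11.6]], "fingers": [-1, -1, -1, -1, -1, -1, -1, -1, -1]}}

```text
time: 34.25
ee_pos: [0.5361, -0.0086, 0.1723]
tool_rot: [-180.0, 0.1, -180.0]
wrist_force: [0.1, 0.3, -3.1]
grip_width: 0.182
grip_force: 30.0
```

>>> {"op": "send_rows", "data": {"rotation": [[0, 0, 0], [0, 0, -0.15], [0, 0, -0.3], [0, 0, -0.45], [0, 0, -0.6], [0, 0, -0.75], [0, 0, -0.9], [0, 0, -1.05], [0, 0, -1.2], [0, 0, -1.35], [0, 0, -1.35], [0, 0, -1.35]], "xyz": [[-0.1, -1, 0], [-0.3, -3, 0], [-0.6, -5.5, 0], [-0.9, -8.5, 0], [-1.2, -11.5, 0], [-1.5, -14.5, 0], [-1.8, -17.5, 0], [-2.1, -20.5, 0], [-2.4, -23, 0], [-2.6, -25, 0], [-2.72, -26, 0], [-2.72, -26.27, 0]], "fingers": [-1, -1, -1, -1, -1, -1, -1, -1, -1, -1, -1, -1]}}

```text
time: 35.25
ee_pos: [0.5621, -0.2732, 0.1693]
tool_rot: [180.0, -0.1, -172.0]
wrist_force: [-0.7, -0.3, -3.3]
grip_width: 0.181
grip_force: 30.0
```

>>> {"op": "send_rows", "data": {"rotation": [[0, 0, 0], [0, 0, 0], [0, 0, 0], [0, 0, 0], [0, 0, 0], [0, 0, 0], [0, 0, 0], [0, 0, 0]], "xyz": [[0, 0, 0.5], [0, 0, 1.5], [0, 0, 2.5], [0, 0, 3.2], [0, 0, 3.5], [0, 0, 3.5], [0, 0, 3.5], [0, 0, 3.5]], "fingers": [-1, -1, -1, -1, -1, -1, -1, -1]}}

```text
time: 35.92
ee_pos: [0.563, -0.2711, 0.136]
tool_rot: [-180.0, 0.0, -171.9]
wrist_force: [-0.4, -0.5, -4.3]
grip_width: 0.179
grip_force: 30.0
```

Run:
```python
from h import *
st(); s=snap('wrist','w6'); q=snap('scene','scene2')
c=proj(q,(.562,-.271,.09)).astype(int); print(c)
f=cv2.cvtColor(q['frame'],4)
A=cv2.resize(f[c[1]-70:c[1]+60,max(c[0]-85,0):c[0]+85],None,fx=4,fy=4,interpolation=2); cv2.imwrite('pics/c3.png',A)
```

```text
{'time': 35.917, 'qpos': [-32.041, 28.581, 89.736, -0.007, 61.643, -130.162], 'ee_pos': [0.563, -0.271, 0.136], 'tool_rot': [-179.969, 0.027, -171.875], 'wrist_force': [-0.369, -0.523, -4.27], 'moment': [0.008, 0.02, 0.035], 'grip_width': 0.179, 'grip_force': 29.996}
[237 148]
```

View pics/c3.png

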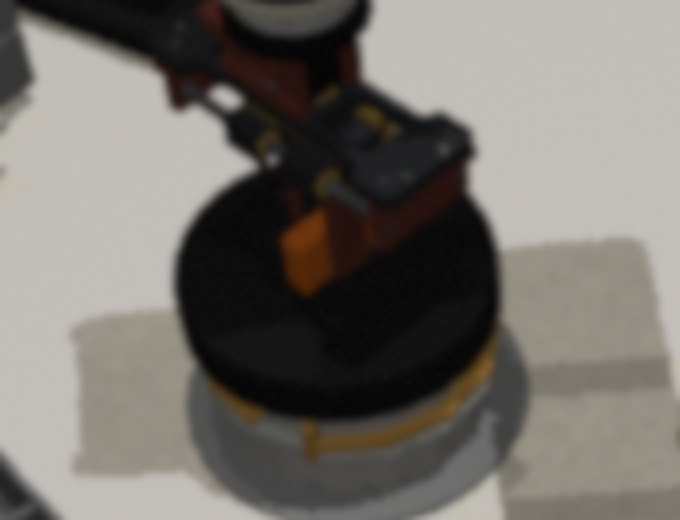

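The lid hangs level and centred over the pot; the crop shows the brass collar's end at (310,435). Now lowering gradually.

>>> {"op": "send_rows", "data": {"rotation": [[0, 0, 0], [0, 0, 0], [0, 0, 0], [0, 0, 0], [0, 0, 0], [0, 0, 0], [0, 0, 0], [0, 0, 0]], "xyz": [[0, 0, 0.3], [0, 0, 0.6], [0, 0, 0.9], [0, 0, 1.1], [0, 0, 1.3], [0, 0, 1.4], [0, 0, 1.5], [0, 0, 1.5]], "fingers": [-1, -1, -1, -1, -1, -1, -1, -1]}}

```text
time: 36.68
ee_pos: [0.5626, -0.2711, 0.1204]
tool_rot: [180.0, -0.0, -171.9]
wrist_force: [-0.6, 0.3, -3.0]
grip_width: 0.183
grip_force: 30.0
```

>>> {"op": "send_rows", "data": {"rotation": [[0, 0, 0], [0, 0, 0], [0, 0, 0], [0, 0, 0]], "xyz": [[0, 0, 0.1], [0, 0, 0.2], [0, 0, 0.3], [0, 0, 0.3]], "fingers": [-1, -1, -1, -1]}}

```text
time: 37.02
ee_pos: [0.5626, -0.2711, 0.1175]
tool_rot: [180.0, -0.0, -171.9]
wrist_force: [0.1, -0.6, -2.4]
grip_width: 0.184
grip_force: 30.0
```

>>> {"op": "send_rows", "data": {"rotation": [[0, 0, 0], [0, 0, 0], [0, 0, 0], [0, 0, 0]], "xyz": [[0, 0, 0.1], [0, 0, 0.2], [0, 0, 0.3], [0, 0, 0.3]], "fingers": [-1, -1, -1, -1]}}

```text
time: 37.35
ee_pos: [0.5628, -0.2713, 0.1158]
tool_rot: [-180.0, 0.0, -171.9]
wrist_force: [-2.7, 1.5, 6.5]
grip_width: 0.185
grip_force: 30.0
```

Contact at foot height ≈61 mm: the lugs are on top of the thread. I loosen the fingers to a sliding fit and turn counter-clockwise.

>>> {"op": "send_rows", "data": {"rotation": [[0, 0, 0], [0, 0, 0], [0, 0, 0], [0, 0, 0], [0, 0, 0]], "xyz": [[0, 0, -0.1], [0, 0, -0.1], [0, 0, -0.1], [0, 0, -0.3], [0, 0, -0.3]], "fingers": [-0.6, -0.6, -0.6, -0.6, -0.6], "newtons": 40}}

```text
time: 37.77
ee_pos: [0.5629, -0.2713, 0.118]
tool_rot: [-180.0, 0.0, -171.9]
wrist_force: [0.2, -0.3, 0.6]
grip_width: 0.2
grip_force: 0.0
```

>>> {"op": "send_rows", "data": {"rotation": [[0, 0, -0.4], [0, 0, -0.8], [0, 0, -1.2], [0, 0, -1.6], [0, 0, -2], [0, 0, -2.4], [0, 0, -2.8], [0, 0, -3.2], [0, 0, -3.6], [0, 0, -4], [0, 0, -4.5], [0, 0, -4.5]], "xyz": [[0, 0, 0], [0, 0, 0], [0, 0, 0], [0, 0, 0], [0, 0, 0], [0, 0, 0], [0, 0, 0], [0, 0, 0], [0, 0, 0], [0, 0, 0], [0, 0, 0], [0, 0, 0]], "fingers": [-0.6, -0.6, -0.6, -0.6, -0.6, -0.6, -0.6, -0.6, -0.6, -0.6, -0.6, -0.6]}}

```text
time: 38.77
ee_pos: [0.5627, -0.2711, 0.1177]
tool_rot: [180.0, 0.0, -144.8]
wrist_force: [-0.6, 0.3, 0.9]
grip_width: 0.201
grip_force: 4.2
```

```bash
cat > look.py <<'E'
import sys
from h import *
st(); q=snap('scene',sys.argv[1])
c=proj(q,(.562,-.271,.09)).astype(int); f=cv2.cvtColor(q['frame'],4)
cv2.imwrite('pics/c_%s.png'%sys.argv[1],cv2.resize(f[c[1]-70:c[1]+60,c[0]-85:c[0]+85],None,fx=4,fy=4,interpolation=2))
# height of disc edge: lowest dark row per column near front of the lid
g=cv2.cvtColor(q['frame'],cv2.COLOR_RGB2HSV)[...,2]
for u in range(c[0]-30,c[0]+31,10):
    col=g[c[1]-10:c[1]+60,u].astype(int); print(u,c[1]-10+int(np.argmax(col>60)),end='; ')
print()
E
python3 look.py scene3
```

```text
{'time': 38.767, 'qpos': [-32.063, 29.811, 90.623, 0.006, 59.572, -157.258], 'ee_pos': [0.563, -0.271, 0.118], 'tool_rot': [179.994, 0.003, -144.808], 'wrist_force': [-0.627, 0.348, 0.873], 'moment': [0.137, 0.093, -0.124], 'grip_width': 0.201, 'grip_force': 4.162}
207 184; 217 190; 227 149; 237 138; 247 192; 257 189; 267 183;
```

View pics/c_scene3.png

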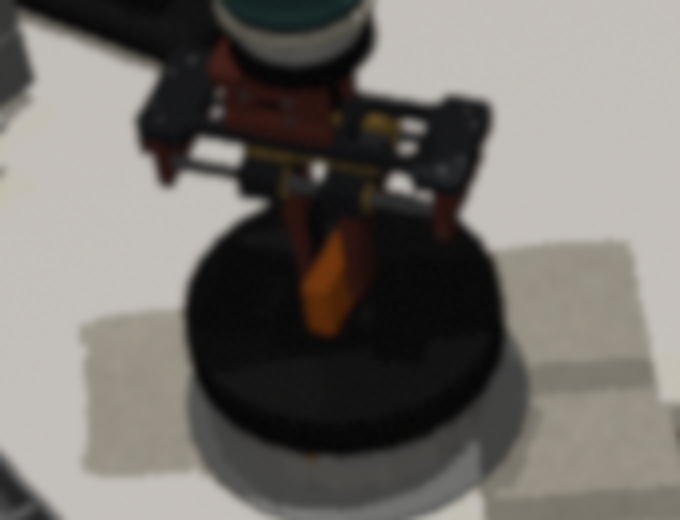

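The lid now hides nearly all of the brass collar and there is a moment against the turn, so it looks dropped into the starts. I'll check by following it down.

>>> {"op": "send_rows", "data": {"rotation": [[0, 0, 0], [0, 0, 0], [0, 0, 0], [0, 0, 0], [0, 0, 0], [0, 0, 0], [0, 0, 0]], "xyz": [[0, 0, 0.2], [0, 0, 0.4], [0, 0, 0.6], [0, 0, 0.8], [0, 0, 1], [0, 0, 1.1], [0, 0, 1.1]], "fingers": [-0.6, -0.6, -0.6, -0.6, -0.6, -0.6, -0.6]}}

```text
time: 39.4
ee_pos: [0.5631, -0.2711, 0.1073]
tool_rot: [-180.0, 0.0, -145.0]
wrist_force: [0.2, 1.5, 5.1]
grip_width: 0.201
grip_force: 5.0
```

>>> {"op": "send_rows", "data": {"rotation": [[0, 0, 0], [0, 0, 0], [0, 0, 0], [0, 0, 0]], "xyz": [[0, 0, 0.1], [0, 0, 0.2], [0, 0, 0.3], [0, 0, 0.3]], "fingers": [-0.6, -0.6, -0.6, -0.6]}}

```text
time: 39.73
ee_pos: [0.5631, -0.2711, 0.1045]
tool_rot: [-180.0, 0.0, -145.0]
wrist_force: [-0.6, 1.4, 6.7]
grip_width: 0.2
grip_force: 5.3
```

>>> {"op": "send_rows", "data": {"rotation": [[0, 0, 0.5], [0, 0, 1.2], [0, 0, 2], [0, 0, 2.8], [0, 0, 3.6], [0, 0, 4.4], [0, 0, 5.2], [0, 0, 6], [0, 0, 6.8], [0, 0, 7.6], [0, 0, 8.4], [0, 0, 9]], "xyz": [[0, 0, 0], [0, 0, 0], [0, 0, 0], [0, 0, 0.05], [0, 0, 0.05], [0, 0, 0.05], [0, 0, 0.1], [0, 0, 0.1], [0, 0, 0.1], [0, 0, 0.15], [0, 0, 0.15], [0, 0, 0.15]], "fingers": [-0.6, -0.6, -0.6, -0.6, -0.6, -0.6, -0.6, -0.6, -0.6, -0.6, -0.6, -0.6]}}

```text
time: 40.73
ee_pos: [0.5625, -0.2712, 0.1018]
tool_rot: [-180.0, -0.0, 160.8]
wrist_force: [-0.2, -0.7, -1.0]
grip_width: 0.203
grip_force: 3.4
```

```bash
python3 look.py scene4
```

```text
{'time': 40.733, 'qpos': [-32.061, 30.919, 91.339, -0.021, 57.763, -102.853], 'ee_pos': [0.563, -0.271, 0.102], 'tool_rot': [-179.988, -0.024, 160.803], 'wrist_force': [-0.244, -0.689, -1.038], 'moment': [0.065, -0.0, 0.073], 'grip_width': 0.203, 'grip_force': 3.361}
207 138; 217 190; 227 144; 237 194; 247 193; 257 189; 267 184;
```

View pics/c_scene4.png

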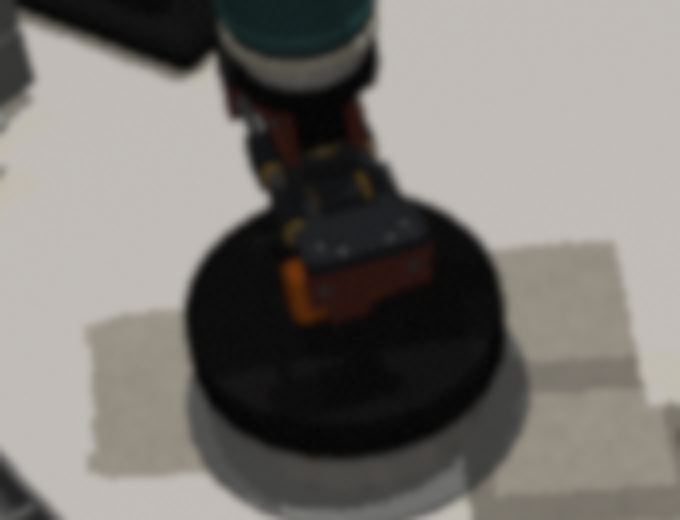

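The lid follows the fingers freely and sits low, with no stop yet. I'll carry on clockwise.

>>> {"op": "send_rows", "data": {"rotation": [[0, 0, 0.9], [0, 0, 1.8], [0, 0, 2.7], [0, 0, 3.6], [0, 0, 4.5], [0, 0, 5.4], [0, 0, 6.3], [0, 0, 7.2], [0, 0, 8.1], [0, 0, 9], [0, 0, 9.9], [0, 0, 10.8]], "xyz": [[0, 0, 0], [0, 0, 0], [0, 0, 0], [0, 0, 0.05], [0, 0, 0.05], [0, 0, 0.05], [0, 0, 0.1], [0, 0, 0.1], [0, 0, 0.1], [0, 0, 0.15], [0, 0, 0.15], [0, 0, 0.15]], "fingers": [-0.6, -0.6, -0.6, -0.6, -0.6, -0.6, -0.6, -0.6, -0.6, -0.6, -0.6, -0.6]}}

```text
time: 41.78
ee_pos: [0.5624, -0.2711, 0.1003]
tool_rot: [-180.0, -0.0, 96.1]
wrist_force: [-0.0, 0.4, -1.5]
grip_width: 0.203
grip_force: 1.1
```

>>> {"op": "send_rows", "data": {"rotation": [[0, 0, 0.8], [0, 0, 1.6], [0, 0, 2.4], [0, 0, 3.2], [0, 0, 4], [0, 0, 4.8], [0, 0, 5.6], [0, 0, 6]], "xyz": [[0, 0, 0], [0, 0, 0], [0, 0, 0], [0, 0, 0.05], [0, 0, 0.05], [0, 0, 0.1], [0, 0, 0.1], [0, 0, 0.1]], "fingers": [-0.6, -0.6, -0.6, -0.6, -0.6, -0.6, -0.6, -0.6]}}

```text
time: 42.45
ee_pos: [0.5625, -0.2711, 0.0994]
tool_rot: [-180.0, 0.0, 60.1]
wrist_force: [1.4, 0.5, -1.9]
grip_width: 0.201
grip_force: 3.0
```

```bash
python3 look.py scene5
```

```text
{'time': 42.45, 'qpos': [-32.061, 31.094, 91.443, -0.018, 57.483, -2.161], 'ee_pos': [0.563, -0.271, 0.099], 'tool_rot': [-179.979, 0.014, 60.11], 'wrist_force': [1.356, 0.457, -1.869], 'moment': [-0.063, 0.093, 0.092], 'grip_width': 0.201, 'grip_force': 2.968}
207 138; 217 192; 227 194; 237 138; 247 194; 257 191; 267 185;
```

>>> {"op": "send_rows", "data": {"rotation": [[0, 0, 0.5], [0, 0, 1], [0, 0, 1.5], [0, 0, 1.5]], "xyz": [[0, 0, 0], [0, 0, 0], [0, 0, 0], [0, 0, 0]], "fingers": [-0.6, -0.6, -0.6, -0.6]}}

```text
time: 42.83
ee_pos: [0.5624, -0.2711, 0.0994]
tool_rot: [-180.0, 0.0, 51.3]
wrist_force: [-1.8, 0.5, -0.2]
grip_width: 0.2
grip_force: 0.2
```

>>> {"op": "send_rows", "data": {"rotation": [[0, 0, 0.5], [0, 0, 1], [0, 0, 1], [0, 0, 1]], "xyz": [[0, 0, 0], [0, 0, 0], [0, 0, 0], [0, 0, 0]], "fingers": [-0.6, -0.6, -0.6, -0.6]}}

```text
time: 43.17
ee_pos: [0.5625, -0.2711, 0.0996]
tool_rot: [-180.0, 0.0, 45.5]
wrist_force: [-0.7, 0.4, -0.2]
grip_width: 0.2
grip_force: 0.3
```

```bash
python3 look.py scene6
```

```text
{'time': 43.167, 'qpos': [-32.061, 31.074, 91.436, -0.008, 57.506, 12.448], 'ee_pos': [0.563, -0.271, 0.1], 'tool_rot': [-179.985, 0.011, 45.495], 'wrist_force': [-0.745, 0.365, -0.19], 'moment': [0.004, 0.161, 0.033], 'grip_width': 0.2, 'grip_force': 0.255}
207 138; 217 192; 227 194; 237 138; 247 194; 257 191; 267 185;
```

View pics/c_scene6.png

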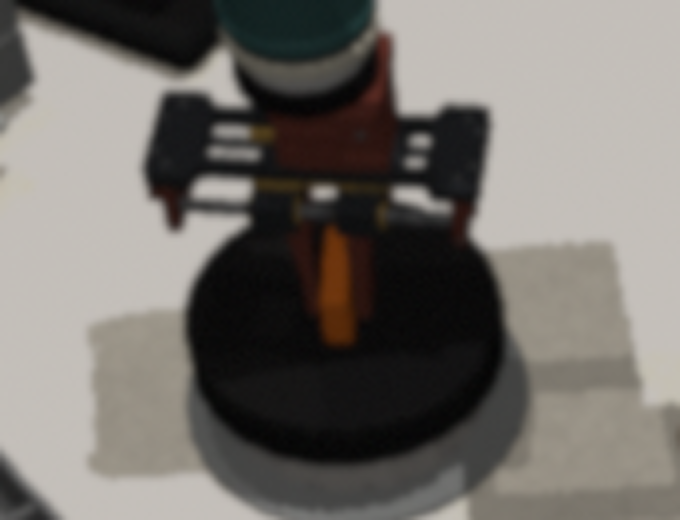

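The lid is lower now, with no brass visible and its front edge down ~2 px. The hard stop isn't felt yet, so I keep turning in small steps.

>>> {"op": "send_rows", "data": {"rotation": [[0, 0, 0.5], [0, 0, 1], [0, 0, 1], [0, 0, 1]], "xyz": [[0, 0, 0], [0, 0, 0], [0, 0, 0], [0, 0, 0]], "fingers": [-0.6, -0.6, -0.6, -0.6]}}

```text
time: 43.55
ee_pos: [0.5619, -0.2709, 0.0997]
tool_rot: [-179.9, 0.1, 39.5]
wrist_force: [-3.6, 0.1, 1.7]
grip_width: 0.208
grip_force: 19.7
```

```bash
python3 look.py scene7
```

```text
{'time': 43.55, 'qpos': [-32.059, 31.053, 91.468, -0.044, 57.561, 18.44], 'ee_pos': [0.562, -0.271, 0.1], 'tool_rot': [-179.934, 0.062, 39.524], 'wrist_force': [-3.623, 0.088, 1.678], 'moment': [-0.005, 0.754, 0.549], 'grip_width': 0.208, 'grip_force': 19.729}
207 138; 217 192; 227 194; 237 138; 247 194; 257 191; 267 186;
```

>>> {"op": "send_rows", "data": {"rotation": [[0, 0, 0.5], [0, 0, 1], [0, 0, 1], [0, 0, 1]], "xyz": [[0, 0, 0], [0, 0, 0], [0, 0, 0], [0, 0, 0]], "fingers": [-0.6, -0.6, -0.6, -0.6]}}

```text
time: 43.93
ee_pos: [0.5613, -0.2715, 0.0997]
tool_rot: [-180.0, 0.2, 33.6]
wrist_force: [-5.0, -0.5, 3.3]
grip_width: 0.225
grip_force: 44.0
```

```bash
python3 look.py scene8
```

```text
{'time': 43.933, 'qpos': [-32.076, 31.046, 91.474, -0.153, 57.582, 24.448], 'ee_pos': [0.561, -0.271, 0.1], 'tool_rot': [-179.961, 0.159, 33.558], 'wrist_force': [-5.024, -0.483, 3.338], 'moment': [-0.374, 1.096, 1.134], 'grip_width': 0.225, 'grip_force': 43.989}
207 138; 217 192; 227 194; 237 138; 247 194; 257 191; 267 186;
```

That is a hard stop at 1.1 N m. I back off to neutral, touch the disc with the fingertips to check its height (TCP ≈0.096 when home), then open.

>>> {"op": "send_rows", "data": {"rotation": [[0, 0, -0.5], [0, 0, -1], [0, 0, -1.5], [0, 0, -1.5], [0, 0, -1.5], [0, 0, -1.5], [0, 0, -1.5], [0, 0, -1.5]], "xyz": [[0, 0, 0], [0, 0, 0], [0, 0, 0], [0, 0, 0.1], [0, 0, 0.2], [0, 0, 0.25], [0, 0, 0.25], [0, 0, 0.25]], "fingers": [-0.6, -0.6, -0.6, -0.55, -0.55, -0.55, -0.55, -0.55]}}

```text
time: 44.65
ee_pos: [0.5629, -0.2712, 0.0971]
tool_rot: [180.0, -0.0, 42.3]
wrist_force: [-0.5, 1.6, -1.2]
grip_width: 0.224
grip_force: 0.5
```

>>> {"op": "send_rows", "data": {"rotation": [[0, 0, 0], [0, 0, 0], [0, 0, 0]], "xyz": [[0, 0, 0.1], [0, 0, 0.15], [0, 0, 0.15]], "fingers": [-0.55, -0.55, -0.55]}}

```text
time: 44.9
ee_pos: [0.5629, -0.2712, 0.0961]
tool_rot: [180.0, -0.0, 42.3]
wrist_force: [-1.8, 1.2, 5.1]
grip_width: 0.225
grip_force: 2.8
```

The fingertips touch at TCP ≈0.096, so the lid height is ≈45 mm: home. Opening and retreating.

>>> {"op": "send_rows", "data": {"rotation": [[0, 0, 0], [0, 0, 0], [0, 0, 0], [0, 0, 0], [0, 0, 0], [0, 0, 0], [0, 0, 0], [0, 0, 0], [0, 0, 0], [0, 0, 0], [0, 0, 0], [0, 0, 0]], "xyz": [[0, 0, -0.3], [0, 0, -0.3], [0, 0, -0.3], [0, 0, -0.3], [0, 0, -1], [0, 0, -3], [0, 0, -6], [0, 0, -9], [0, 0, -12], [0, 0, -14], [0, 0, -14], [0, 0, -14]], "fingers": [0, 0, 0, 0, 0, 0, 0, 0, 0, 0, 0, 0]}}

```text
time: 45.9
ee_pos: [0.5634, -0.2717, 0.2373]
tool_rot: [179.8, -0.0, 42.3]
wrist_force: [0.4, 1.2, 0.5]
grip_width: 0.5
grip_force: 0.0
```

>>> {"op": "send_rows", "data": {"rotation": [[0, 0, 0], [0, 0, 0], [0, 0, 0], [0, 0, 0], [0, 0, 0], [0, 0, 0]], "xyz": [[0, 0, 0], [0, 0, 0], [0, 0, 0], [0, 0, 0], [0, 0, 0], [0, 0, 0]], "fingers": [0, 0, 0, 0, 0, 0]}}

```text
time: 46.4
ee_pos: [0.5625, -0.2711, 0.2351]
tool_rot: [-180.0, 0.0, 42.3]
wrist_force: [-0.1, 0.6, 0.6]
grip_width: 0.499
grip_force: 0.0
```

```bash
python3 look.py scene9
python3 - <<'E'
from h import *
s=snap('wrist','w9')
E
```

```text
{'time': 46.4, 'qpos': [-32.062, 22.887, 83.764, -0.006, 73.402, 15.635], 'ee_pos': [0.562, -0.271, 0.235], 'tool_rot': [-179.95, 0.02, 42.305], 'wrist_force': [-0.063, 0.59, 0.58], 'moment': [-0.007, 0.104, 0.022], 'grip_width': 0.499, 'grip_force': 0.0}
207 138; 217 192; 227 194; 237 138; 247 194; 257 191; 267 186;
```

View pics/c_scene9.png

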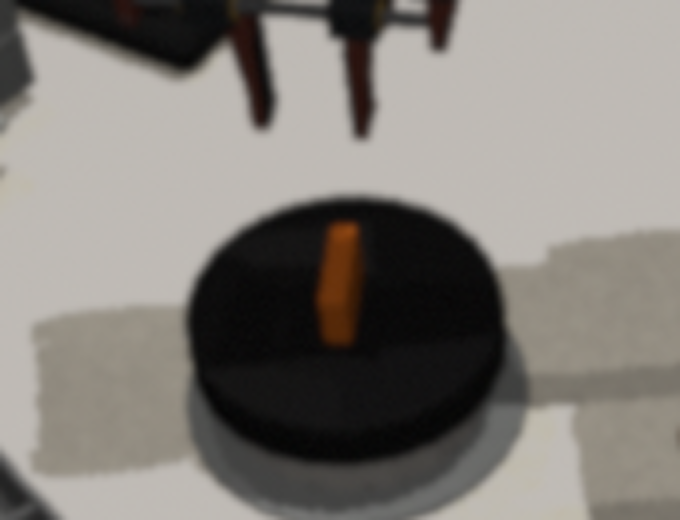

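The lid sits level and fully down, its front edge at about (350,460), and the gripper is clear of it.

```bash
python3 -c "
from rig import order
print(order.sign_off())"
```

```text
the job is handed in; nothing more can be done
None
```

All four glass balls are in their sockets, the lid is screwed to its hard stop (measured about 45 mm above the pot's base), the gripper is clear, and the job is handed in; no verdict came back.

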